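# Tighten the steam iron's water couplings

## Robot

A 6-joint arm with a two-finger parallel gripper is mounted at the origin on the work surface. World frame = base frame: x ahead of the robot, y to its left, z up, the work surface at z = 0. Lengths are in m, angles in rad, forces in N, time in s.
With the tool pointing down it reaches from about 0.3 to 0.85 m from the base axis. Payload 4.2 kg.
Tool frame: the origin (TCP) lies at the very end of the fingers, on their centre line; the grasp point (between the pads) lies 19 mm behind it; z points along the fingers, y is the direction in which the jaws open and shut (so a half turn about z gives the same grasp; the last joint's range is limited). The gripper opens to 91 mm and grips with 3 to 60 N. Pads are 32 mm wide; open, the fingers measure 118 mm over their backs; the gripper's body (76 mm by 178 mm) begins 60 mm behind the grasp point.
Start: joints at [1.32, 0.32, 1.565, -0, 1.257, -0.02], TCP at [0.132, 0.56, 0.182] pointing down, gripper open.
Joint ranges: [-3.11, 3.11], [-0.84, 2.01], [0.21, 2.61], [-1.34, 4.49], [0.05, 2.63], [-2.56, 2.56]. Speed limits (rad/s): [2.57, 2.57, 3.14, 3.14, 3.14, 3.14].

## Interface

Orientations are given as a 3x3 rotation matrix whose columns are the frame's x, y, z axes.
In Python, from rig import goto, move_linear, goto_joints, gripper_to, dwell, inverse_kinematics, get_obs, capture, MotionError, job_done, find_in, regions_of, spot_point gives the robot as it stands. The module is installed in compiled form; this text tells all that it offers. Calls block until the motion is done:
- goto(position, orientation): joint-space move of the TCP to a pose.
- move_linear(position, frame=None, velocity=0.15): straight line of the TCP; frame=None keeps the orientation; velocity is the mean speed in m/s.
- goto_joints(angles): joint-space move.
- gripper_to(opening, squeeze=None): finger opening in m; squeeze is the grip in N (None keeps the last); returns when the fingers have stopped.
- dwell(seconds).
- inverse_kinematics(position, orientation): joint angles nearest the present ones, or None.
- get_obs(): the state.
- capture(name): name is "scene" or "top" or "wrist"; returns a dict with "frame" (384x512x3 uint8, red, green, blue), "intrinsics" (3x3 intrinsics, pixels), "dist_coeffs" ([k1, k2, p1, p2, k3] as OpenCV has them; the pictures are not rectified), "R" (3x3) and "t" (3): a world point X has camera coordinates R X + t; the wrist camera has in their place "tool_from_camera" (4x4, takes a point from camera to tool coordinates, whose origin is the TCP and whose axes are the flange's). Camera axes: x right, y down, z forward; pixel columns grow to the right and rows downward; lengths in m; the calibration is good to about 2 mm. A picture is of the moment at which its call begins: read the wrist's pose just before it. There is no depth.
A pose or a line that the arm cannot do raises MotionError and nothing moves.
- job_done(): hands the job in, once; it reports no verdict.
Trained networks look in a picture, given as the dict that the camera call returned (one of the last four; its "shot" number tells which), for a name from the list of things; names that differ only in an ending like _2 or _b are one class to them, and where a whole thing is asked for, a point or a joint stands for the part that bears it (a point fixed in the world has none). Each returns a list of dicts, best first, with "p" (0 to 1); they miss things now and then, are a little off and sometimes report something else, mostly with a low value. They report only what shows in the picture. A call takes as long as a camera call. They do not tell look-alikes from the thing itself.
- find_in(picture, thing): "centre" ([x, y, z] in m, in the coordinates of the camera as it stood for that picture, good to about 4 mm: the middle of the surface that is visible of it).
- regions_of(picture, thing): "mask" (384x512 bool, what is visible of it).
- spot_point(picture, thing): "centre" ([x, y, z] in m, in the coordinates of the camera as it stood for that picture, good to about 4 mm: a listed point, or the origin of a listed thing).
The state is a dict: "clock": time; "qpos": joint angles; "joint_vel": joint speeds; "effort": joint torques, N m; "position": TCP position; "tool_rot": TCP orientation; "force": force on the tool from outside, world axes, zero at the start; "torque": the same for the moment, N m; "gripper_width": finger opening in m.
Only numpy, scipy, OpenCV 4.12 (cv2) and the standard library are available. Lean on these libraries where they do the work, as an engineer would, in place of code of your own. Each camera call takes 0.05 s, during which the arm holds its last target.

## Task

The water couplings for the steam iron are still slack: first run every coupling nut on the white manifold clockwise with the fingers to its hand stop, then slide the steel tin, without lifting or tipping it, from its mark in front of the carton to the centre of the other mark so that the flap has room. Then fold both carton flaps right back and leave them so, take out the spanner, and with the spanner alone tighten every nut a further eighth of a turn. Finish by laying the spanner flat on the middle of the aluminium iron rest plate; leave the other things on the shelf where they are, and should the tin get knocked, slide it back to the middle of its new mark.

Things in the scene. Friction and masses are not known exactly. Their poses are not given: they have to be found in the camera images.
- manifold: white plastic water manifold, 66 x 290 x 36 mm, fixed on the shelf; origin at the centre of its underside, y along its length. Two or three brass couplings stand loose in square pockets in its top, at y = -100, 0 and +100 mm.
- riser1: brass coupling (may be absent), its 36 mm square foot 26 mm deep in a pocket; origin on its axis at the foot, 10 mm above the shelf. Captive hex nut, 30 mm across flats, 20 mm high, mid-height 62 mm above the origin; the pipe stub in it (radius 9 mm) ends at 86 mm. The black line on the nut's top meets the dark pointer on the -x side at nut = 1.6, seat = 0.
- nut1 (a joint): free run of the captive nut of riser1, rad, clockwise seen from above, slack 0.2 to 0.8 at the start, light; stops (hand-tight) at 1.6. The nut's yaw is riser yaw - (nut + seat); the direction at that yaw + 2.05 rad runs along a pair of its flats (and every 60 degrees from there).
- seat1 (a joint): further clockwise tightening of the nut of riser1 past its hand stop, rad; 0 at the start, stiff (0.25 N m), an eighth of a turn is 0.785, end of travel 1.4.
- riser2: brass coupling (may be absent), its 36 mm square foot 26 mm deep in a pocket; origin on its axis at the foot, 10 mm above the shelf. Captive hex nut, 30 mm across flats, 20 mm high, mid-height 62 mm above the origin; the pipe stub in it (radius 9 mm) ends at 86 mm. The black line on the nut's top meets the dark pointer on the -x side at nut = 1.6, seat = 0.
- nut2 (a joint): free run of the captive nut of riser2, rad, clockwise seen from above, slack 0.2 to 0.8 at the start, light; stops (hand-tight) at 1.6. The nut's yaw is riser yaw - (nut + seat); the direction at that yaw + 2.05 rad runs along a pair of its flats (and every 60 degrees from there).
- seat2 (a joint): further clockwise tightening of the nut of riser2 past its hand stop, rad; 0 at the start, stiff (0.25 N m), an eighth of a turn is 0.785, end of travel 1.4.
- riser3: brass coupling (may be absent), its 36 mm square foot 26 mm deep in a pocket; origin on its axis at the foot, 10 mm above the shelf. Captive hex nut, 30 mm across flats, 20 mm high, mid-height 62 mm above the origin; the pipe stub in it (radius 9 mm) ends at 86 mm. The black line on the nut's top meets the dark pointer on the -x side at nut = 1.6, seat = 0.
- nut3 (a joint): free run of the captive nut of riser3, rad, clockwise seen from above, slack 0.2 to 0.8 at the start, light; stops (hand-tight) at 1.6. The nut's yaw is riser yaw - (nut + seat); the direction at that yaw + 2.05 rad runs along a pair of its flats (and every 60 degrees from there).
- seat3 (a joint): further clockwise tightening of the nut of riser3 past its hand stop, rad; 0 at the start, stiff (0.25 N m), an eighth of a turn is 0.785, end of travel 1.4.
- carton: fixed open-topped cardboard carton, 140 (x) x 220 (y) x 46 mm high, walls and floor 4 mm; origin at the centre of its underside. Its two long sides (front at -x, back at +x) carry flaps; the spanner lies on its floor.
- flap_front (a joint): angle of the front flap, 58 mm long, 212 mm wide, 4 mm thick, rad: 0 lies level over the carton, 1.57 stands up, grows as it folds outward to -x, 4.0 at most (hanging down outside); starts ajar at 0.7 to 0.95 and stays where left. Its hinge runs along the carton's y at x = -68 mm, z = 46 mm of the carton.
- flap_back (a joint): angle of the back flap, 58 mm long, 212 mm wide, 4 mm thick, rad: 0 lies level over the carton, 1.57 stands up, grows as it folds outward to +x, 4.0 at most (hanging down outside); starts ajar at 0.7 to 0.95 and stays where left. Its hinge runs along the carton's y at x = +68 mm, z = 46 mm of the carton.
- spanner: loose steel open-ended spanner lying flat; origin at the middle of its underside, x towards the jaws. Handle 16 mm wide, 12 thick, from x = -95 to +30 mm, round end 24 mm wide; jaw centre at x = +65 mm, gap 33 mm wide, open to +x, throat at x = +44, prong ends at x = +83 mm, head 53 mm wide, from 1 to 11 mm above the origin.
- tin: loose stainless steel tin with a screw-top lid, diameter 64 mm over the lid (62 below), height 56 mm; origin at the centre of its underside
- mark_near (a point): centre of the circle (74 mm across) marked on the shelf in front of the carton's front flap, where the tin stands at the start
- mark_far (a point): centre of the other circle marked on the shelf, 160 mm to the side of the first, clear of the flap
- plate: fixed aluminium iron rest plate, 140 (x) x 240 (y) x 10 mm; origin at the centre of its underside
- comb: bystander: navy plastic lint comb, 100 x 50 x 16 mm, to be left alone; origin at the centre of its underside
- spray: bystander: white spray bottle, 62 mm across, 161 mm high, to be left alone; origin at the centre of its underside
- jar: bystander: amber jar, 60 mm across, 80 mm high, to be left alone; origin at the centre of its underside
- spool: bystander: white thread spool, 32 mm across, 36 mm high, to be left alone; origin at the centre of its underside
There are look-alikes about, which are no part of the job. Leave any turquoise look-alike of the riser2 alone.

How it is judged:
By the outcome, as a careful person would: the job done as asked, in the order asked, and still so for the second after the job is handed in, with the robot touching nothing.
Of riser1, riser2, riser3 only 2 to 3 are there at a start; the rules pass over those that are not, and their reading is None.
At some moment in a run one of tin may be knocked a few centimetres aside while the robot is not near it.
It also fails if it takes over 210 s, if anything falls off the work surface, if the arm or the gripper's body presses on something with over 40 N, if the wrist force passes 120 N, or if a joint passes its speed limit or range.

## Working session

There is one attempt and no reset: what is moved stays moved. The work goes in short steps, each a Python script; the robot and the scene stay as the last script left them, time stands still between calls to the robot, and variables do not carry over. Pictures are saved under pics/ and viewed, and the job is handed in when it is done.

```bash
ls; mkdir -p pics
cat > h.py <<'E'
import numpy as np, cv2
from rig import *
def save(c,name,crop=None,scale=1):
    f=c["frame"]
    if crop: f=f[crop[1]:crop[3],crop[0]:crop[2]]
    f=cv2.resize(f,None,fx=scale,fy=scale,interpolation=cv2.INTER_CUBIC)
    cv2.imwrite("pics/"+name+".png",f[:,:,::-1])
def cam_RT(c,o=None):
    """world->cam R,t"""
    if "R" in c: return np.array(c["R"]),np.array(c["t"]).ravel()
    T=np.eye(4);T[:3,:3]=o["tool_rot"];T[:3,3]=o["position"]
    W=T@np.array(c["tool_from_camera"]); W=np.linalg.inv(W)
    return W[:3,:3],W[:3,3]
def c2w(p,c,o=None):
    R,t=cam_RT(c,o); return R.T@(np.array(p)-t)
def ray(px,c,o=None):
    R,t=cam_RT(c,o)
    u=cv2.undistortPoints(np.array([[px]],float),np.array(c["intrinsics"]),np.array(c["dist_coeffs"])).ravel()
    return -R.T@t, R.T@np.array([u[0],u[1],1])
def atz(px,z,c,o=None):
    a,d=ray(px,c,o); return a+d*(z-a[2])/d[2]
def proj(X,c,o=None):
    R,t=cam_RT(c,o); 
    return cv2.projectPoints(np.atleast_2d(np.array(X,float)),cv2.Rodrigues(R)[0],t,np.array(c["intrinsics"]),np.array(c["dist_coeffs"]))[0].reshape(-1,2)
def tri(obs):
    A=np.zeros((3,3));b=np.zeros(3)
    for a,d in obs:
        d=d/np.linalg.norm(d);P=np.eye(3)-np.outer(d,d);A+=P;b+=P@a
    return np.linalg.solve(A,b)
def down(yaw):
    """tool z down, jaw-open axis (tool y) along direction yaw"""
    y=np.array([np.cos(yaw),np.sin(yaw),0]);z=np.array([0,0,-1.]);x=np.cross(y,z)
    return np.column_stack([x,y,z])
E
python3 - <<'E'
from h import *
o=get_obs();print(o["clock"],o["position"],o["tool_rot"],o["gripper_width"])
for n in("scene","top","wrist"):
    c=capture(n);save(c,n+"0",scale=1.5)
    print(n,c["intrinsics"])
    if n!="wrist": print("campos",-np.array(c["R"]).T@np.array(c["t"]))
    else: print(c["tool_from_camera"])
    for t in ["manifold","riser1","carton","spanner","tin","mark_near","mark_far","plate","comb","spray","jar","spool"]:
        for r in spot_point(c,t)[:5]:
            w=c2w(r["centre"],c,o);print(t,round(r["p"],2),w.round(3),proj(w,c,o).round())
print(get_obs()["clock"])
E
```

```text
pics
0.0 [0.13137994 0.55920938 0.18121986] [[-9.73481474e-01  2.28765446e-01 -4.35332937e-04]
 [ 2.28765858e-01  9.73479986e-01 -1.70284585e-03]
 [ 3.42356107e-05 -1.75727820e-03 -9.99998455e-01]] 0.0913766239713921
scene [[468.01113014   0.         255.99446995]
 [  0.         468.01113014 191.64492936]
 [  0.           0.           1.        ]]
campos [1.23918021 0.0419346  0.9098162 ]
manifold 0.78 [ 0.588  0.148 -0.001] [[322. 207.]]
riser1 0.86 [0.593 0.146 0.009] [[321. 206.]]
riser1 0.85 [0.686 0.17  0.001] [[331. 243.]]
riser1 0.75 [0.588 0.247 0.011] [[365. 208.]]
riser1 0.62 [0.746 0.096 0.002] [[297. 264.]]
carton 0.84 [ 0.614 -0.197  0.003] [[176. 203.]]
tin 0.88 [ 0.496 -0.2    0.   ] [[184. 166.]]
mark_far 0.55 [ 0.487 -0.363  0.002] [[121. 157.]]
mark_far 0.35 [ 0.613 -0.199 -0.   ] [[175. 203.]]
plate 0.74 [ 0.448  0.191 -0.003] [[339. 165.]]
plate 0.44 [ 0.735 -0.002  0.003] [[253. 255.]]
comb 0.75 [ 0.412 -0.023  0.002] [[257. 146.]]
spray 0.56 [ 0.734 -0.001  0.002] [[254. 255.]]
jar 0.68 [ 0.683 -0.372  0.005] [[ 94. 221.]]
spool 0.7 [ 0.682 -0.369  0.002] [[ 96.
[... 845 characters left out ...]
76. 232.]]
comb 0.72 [ 0.408 -0.019  0.001] [[245. 248.]]
comb 0.53 [ 0.737 -0.004  0.003] [[242. 137.]]
spray 0.73 [ 0.739 -0.007 -0.   ] [[243. 136.]]
jar 0.59 [ 0.683 -0.378  0.003] [[367. 157.]]
spool 0.5 [ 0.684 -0.376 -0.   ] [[366. 157.]]
spool 0.36 [ 0.498 -0.043  0.003] [[254. 217.]]
wrist [[306.95141965   0.         252.07207205]
 [  0.         306.95141965 193.51260154]
 [  0.           0.           1.        ]]
[[ 5.94109925e-04 -9.62496827e-01 -2.71292285e-01  7.76131602e-02]
 [ 9.99999720e-01  4.48360106e-04  5.99223006e-04  4.73424363e-04]
 [-4.55113605e-04 -2.71292565e-01  9.62496824e-01 -2.02621616e-01]
 [ 0.00000000e+00  0.00000000e+00  0.00000000e+00  1.00000000e+00]]
1.95
```

View pics/scene0.png

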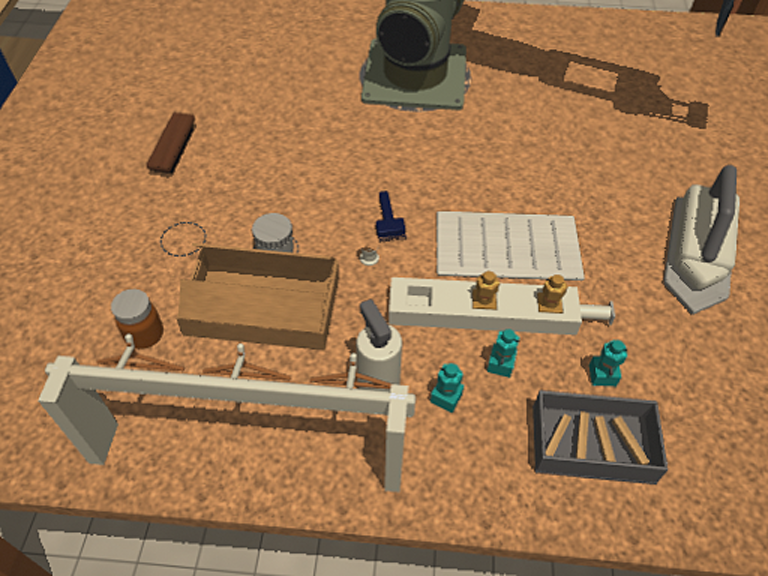

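View pics/top0.png

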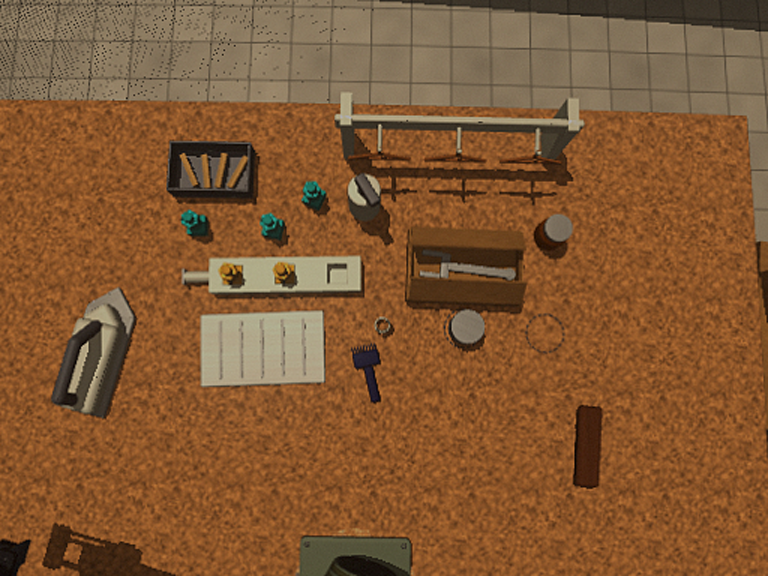

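The scene shows two brass couplings, at scene px (487,290) and (553,293), with the pocket at (420,295) empty. Three turquoise look-alikes stand off the manifold. The plate is the striped sheet at (508,245), the tin is on the near mark at (273,230), and the far mark is at (183,238). I'll go closer with the wrist camera.

Run:
```python
from h import *
# rail height: triangulate left/right rail ends (full-res px = view/1.5)
s=capture("scene");t=capture("top")
print("rail end L", tri([ray((408/1.5,400/1.5),s),ray((345/1.5,123/1.5),t)]).round(3))
print("rail end R", tri([ray((50/1.5,370/1.5),s),ray((578/1.5,124/1.5),t)]).round(3))
print("spray top", tri([ray((370/1.5,305/1.5),s),ray((362/1.5,182/1.5),t)]).round(3))
def look(p,yaw,n):
    goto(p,down(yaw)); dwell(0.2)
    o=get_obs();c=capture("wrist");save(c,n,scale=1.5)
    return o,c
for i,(p) in enumerate([(0.60,0.20,0.22),(0.60,0.14,0.22)]):
    o,c=look(p,np.pi/2,f"w{i}")
    print(o["clock"],o["qpos"].round(2) if hasattr(o["qpos"],'round') else o["qpos"])
    for th in ["riser1","manifold","nut1"]:
        for r in spot_point(c,th)[:4]:
            w=c2w(r["centre"],c,o);print(th,round(r["p"],2),w.round(4),proj(w,c,o).round()*1.5)
    np.savez(f"w{i}.npz",frame=c["frame"],R=cam_RT(c,o)[0],t=cam_RT(c,o)[1],K=c["intrinsics"],d=c["dist_coeffs"])
```

```text
rail end L [0.843 0.036 0.162]
rail end R [ 0.849 -0.385  0.171]
spray top [ 0.728 -0.009  0.189]
4.375 [ 0.3   0.39  1.36  0.    1.39 -1.27]
riser1 0.93 [0.6891 0.1736 0.0019] [[349.5 337.5]]
riser1 0.88 [0.5881 0.1445 0.0123] [[315. 237.]]
riser1 0.84 [0.5885 0.2454 0.0133] [[427.5 237. ]]
riser1 0.54 [ 7.500e-01  1.007e-01 -3.000e-04] [[279. 393.]]
manifold 0.68 [0.5904 0.1467 0.0008] [[318. 237.]]
manifold 0.43 [0.5896 0.248  0.0065] [[429. 237.]]
manifold 0.15 [ 0.499  -0.0367  0.0022] [[102. 132.]]Traceback (most recent call last):
  File "<stdin>", line 15, in <module>
ValueError: it knows: carton, comb, jar, manifold, mark_far, mark_near, plate, riser, spanner, spool, spray, tin
```

Run:
```python
from h import *
def look(p,yaw,n):
    goto(p,down(yaw)); dwell(0.2)
    o=get_obs();c=capture("wrist");save(c,n,scale=1.5)
    return o,c
for i,(p) in enumerate([(0.60,0.20,0.17),(0.60,0.15,0.17)]):
    o,c=look(p,np.pi/2,f"wb{i}")
    print(o["clock"],o["qpos"])
    for th in ["riser"]:
        for r in spot_point(c,th)[:4]:
            w=c2w(r["centre"],c,o);print(th,round(r["p"],2),w.round(4),proj(w,c,o).round()*1.5)
    np.savez(f"w{i}.npz",frame=c["frame"],R=cam_RT(c,o)[0],t=cam_RT(c,o)[1],intrinsics=c["intrinsics"],dist_coeffs=c["dist_coeffs"])
```

```text
5.0417 [ 3.03578511e-01  4.16284446e-01  1.44053654e+00 -3.64060586e-06
  1.28096629e+00 -1.26724342e+00]
riser 0.87 [0.6854 0.1725 0.0036] [[345.  352.5]]
riser 0.69 [0.5895 0.1447 0.0087] [[307.5 244.5]]
riser 0.59 [0.5887 0.2447 0.0129] [[432.  244.5]]
5.6583 [ 2.27276881e-01  3.95546063e-01  1.47865554e+00  3.16446643e-04
  1.26689695e+00 -1.34432750e+00]
riser 0.96 [6.871e-01 1.737e-01 3.000e-04] [[403.5 355.5]]
riser 0.94 [ 0.7485  0.0987 -0.0029] [[319.5 415.5]]
riser 0.77 [0.5887 0.2469 0.0138] [[499.5 247.5]]
riser 0.74 [0.5887 0.1459 0.0112] [[370.5 246. ]]
```

View pics/wb0.png

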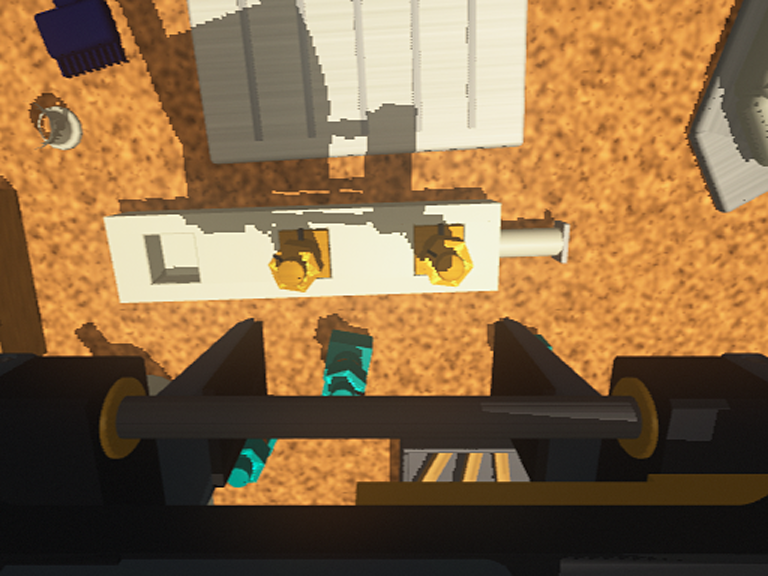

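View pics/wb1.png

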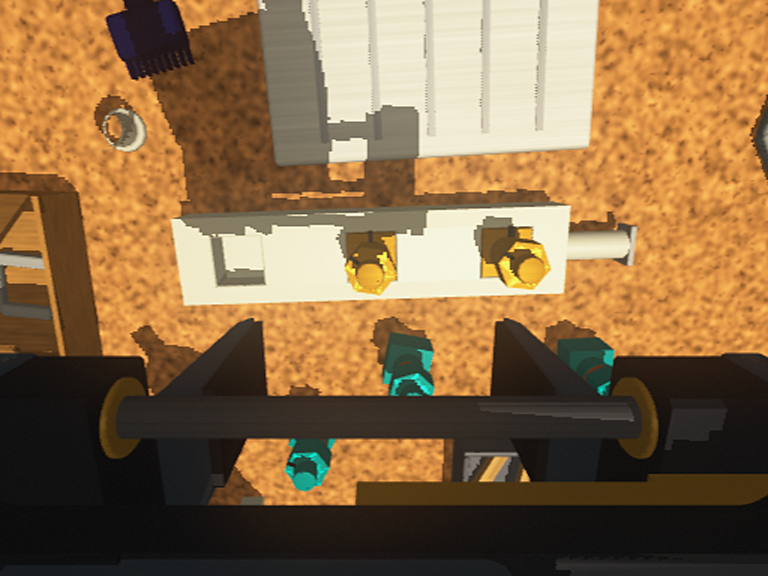

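Run:
```python
from h import *
ims=[]
for i,(y) in enumerate([0.145,0.245]):
    goto((0.625,y,0.12),down(np.pi/2)); dwell(0.2)
    o=get_obs();c=capture("wrist")
    R,t=cam_RT(c,o)
    px=proj((0.589,y,0.085),c,o)[0]; print(px, o["clock"])
    x,yy=px.astype(int)
    f=c["frame"][yy-35:yy+35,x-45:x+45]
    ims.append(cv2.resize(f,None,fx=7,fy=7,interpolation=cv2.INTER_CUBIC)[:,:400+0*1] if 0 else cv2.resize(f,(390,303),interpolation=cv2.INTER_CUBIC))
    cv2.imwrite(f"pics/n{i}.png",cv2.resize(f,None,fx=7,fy=7,interpolation=cv2.INTER_CUBIC)[:,:,::-1])
    np.savez(f"n{i}.npz",frame=c["frame"],R=R,t=t,intrinsics=c["intrinsics"],dist_coeffs=c["dist_coeffs"],off=[x-45,yy-35])
```

```text
[250.38130178 160.95282214] 6.2917
[252.50844181 161.77623422] 7.025
```

View pics/n0.png

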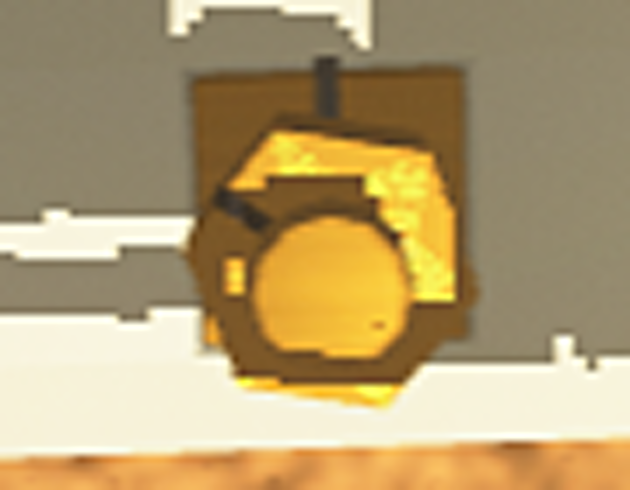

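View pics/n1.png

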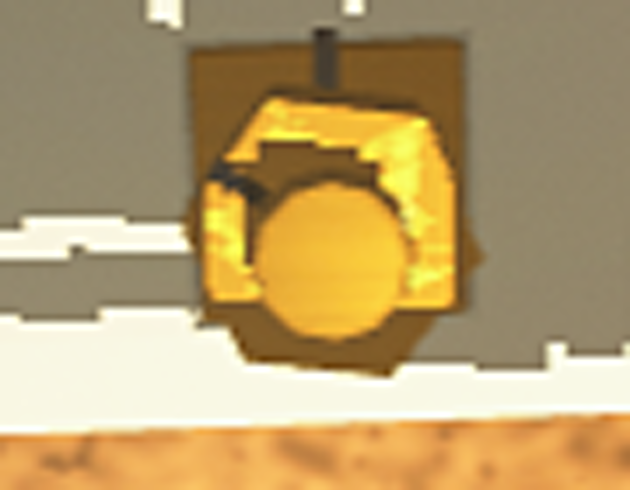

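Run:
```python
from h import *
S=[dict(stub=(332,287),l1=(222,197),l2=(262,222),ptr=[(326,62),(326,112)],sq=[(192,73),(465,68)]),
   dict(stub=(332,261),l1=(215,176),l2=(258,192),ptr=[(325,35),(325,85)],sq=[(190,47),(463,40)])]
for i in range(2):
    d=np.load(f"n{i}.npz");c={k:d[k] for k in d};off=d["off"]
    P=lambda p:np.array(p)/7-0.43+off
    ctr=atz(P(S[i]["stub"]),0.096,c)
    a=atz(P(S[i]["l1"]),0.082,c);b=atz(P(S[i]["l2"]),0.082,c)
    v=(a-ctr)[:2];w=(a-b)[:2]
    la=np.arctan2(v[1],v[0]);lb=np.arctan2(w[1],w[0])
    q=[atz(P(p),0.036,c) for p in S[i]["sq"]]; e=q[1]-q[0]; ry=np.arctan2(e[1],e[0])-np.pi/2
    pp=atz(P(S[i]["ptr"][1]),0.036,c)
    print(i,"ctr",ctr.round(4),"line r",np.linalg.norm(v),"ang",la%6.283,lb%6.283,"riseryaw",ry,np.linalg.norm(e))
    for L in (la,):
        nut=1.6-((L-np.pi-ry+np.pi)%(2*np.pi)-np.pi); print("nut",nut)
    ny=la-4.74
    # overlay hex
    f=c["frame"]; x0,y0=off
    im=cv2.resize(f[y0:y0+70,x0:x0+90],None,fx=7,fy=7,interpolation=cv2.INTER_CUBIC).copy()
    for z,col in((0.082,(255,0,0)),(0.062,(0,0,255))):
        ang=ny+2.05+np.pi/2+np.pi/6+np.arange(6)*np.pi/3
        X=np.c_[ctr[0]+.015/np.cos(np.pi/6)*np.cos(ang),ctr[1]+.01732*np.sin(ang),np.full(6,z)]
        p=((proj(X,c)-off+0.43)*7).astype(int)
        cv2.polylines(im,[p],True,col,1)
    cv2.imwrite(f"pics/o{i}.png",im[:,:,::-1])
a=cv2.imread("pics/o0.png");b=cv2.imread("pics/o1.png");cv2.imwrite("pics/o.png",cv2.resize(np.vstack([a,b]),None,fx=.6,fy=.6))
```

```text
0 ctr [0.5906 0.1463 0.096 ] line r 0.014582754762670494 ang 4.1601545578096255 4.14961574740204 riseryaw 0.01893769582916316 0.036113436673711204
nut 0.6001904844297452
1 ctr [0.5879 0.2461 0.096 ] line r 0.014869196925112047 ang 4.2100468552966595 4.35362489745695 riseryaw 0.024378410789379412 0.0358589350239092
nut 0.5557389019029277
```

View pics/o.png

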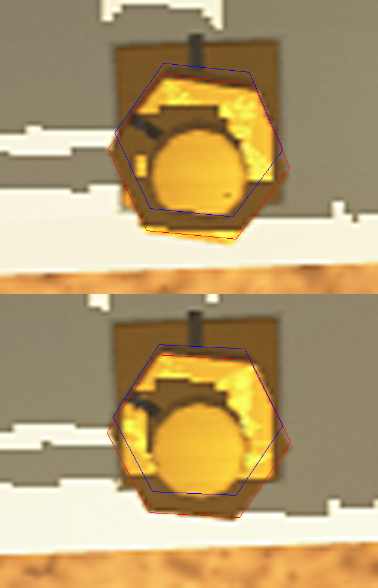

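Couplings present are riser2 at (0.5906, 0.1463) with nut ≈ 0.60, and riser3 at (0.588, 0.246) with nut ≈ 0.556. The projected hexes fit the picture. Next I turn each nut by hand with a low squeeze.

```bash
cat > turn.py <<'E'
from h import *
def hand(ctr,jaw,nutval,sq=6,over=0.06):
    gripper_to(0.06)
    goto((ctr[0],ctr[1],0.13),down(jaw))
    move_linear((ctr[0],ctr[1],0.055),velocity=0.1)
    gripper_to(0.025,squeeze=sq)
    o=get_obs();print("gripped w",o["gripper_width"],"F",np.round(o["force"],1),"T",np.round(o["torque"],3))
    q0=np.array(o["qpos"]);tot=1.6-nutval+over;a=0
    T0=o["torque"][2]
    while a<tot:
        a=min(tot,a+(0.15 if a<tot-0.3 else 0.05))
        q=q0.copy();q[5]+=a;goto_joints(q)
        o=get_obs();print(round(a,2),"Tz",round(o["torque"][2],3),"w",round(o["gripper_width"],4))
    dwell(0.2);o=get_obs();print("end Tz",o["torque"][2],o["gripper_width"],np.round(o["force"],1))
    gripper_to(0.06)
    move_linear((ctr[0],ctr[1],0.13),velocity=0.15)
    print(get_obs()["clock"])
E
python3 - <<'E'
from turn import *
hand((0.5906,0.1463),4.16-2.69+np.pi/6,0.60)
E
```

```text
gripped w 0.02501804682417046 F [ 0.  -1.2  0.3] T [0.029 0.035 0.009]
0.15 Tz -0.014 w 0.0257
0.3 Tz -0.021 w 0.0252
0.45 Tz -0.019 w 0.0252
0.6 Tz -0.0 w 0.0248
0.75 Tz 0.015 w 0.0248
0.9 Tz -0.003 w 0.025
0.95 Tz 0.013 w 0.0252
1.0 Tz -0.004 w 0.025
1.05 Tz 0.004 w 0.025
1.06 Tz 0.025 w 0.0251
end Tz -0.01721274239618833 0.02523868415741302 [ 0.5 -0.1  0. ]
14.0667
```

```bash
cat >> h.py <<'E'
def nutlook(i,ctr,name,dx=0.035,z=0.12):
    goto((ctr[0]+dx,ctr[1],z),down(np.pi/2)); dwell(0.2)
    o=get_obs();c=capture("wrist")
    R,t=cam_RT(c,o)
    x,yy=proj((ctr[0],ctr[1],0.085),c,o)[0].astype(int)
    f=c["frame"][yy-35:yy+35,x-45:x+45]
    cv2.imwrite(f"pics/{name}.png",cv2.resize(f,None,fx=7,fy=7,interpolation=cv2.INTER_CUBIC)[:,:,::-1])
    np.savez(f"{name}.npz",frame=c["frame"],R=R,t=t,intrinsics=c["intrinsics"],dist_coeffs=c["dist_coeffs"],off=[x-45,yy-35])
    return o,c
def nutmeas(name,stub,l1,ry,ctr=None):
    d=np.load(f"{name}.npz");c={k:d[k] for k in d};off=d["off"]
    P=lambda p:np.array(p)/7-0.43+off
    if ctr is None: ctr=atz(P(stub),0.096,c)
    a=atz(P(l1),0.082,c);v=(a-ctr)[:2];la=np.arctan2(v[1],v[0])
    nut=1.6-((la-np.pi-ry+np.pi)%(2*np.pi)-np.pi)
    im=cv2.resize(c["frame"][off[1]:off[1]+70,off[0]:off[0]+90],None,fx=7,fy=7,interpolation=cv2.INTER_CUBIC)
    ang=la-2.69+np.pi/2+np.pi/6+np.arange(6)*np.pi/3
    X=np.c_[ctr[0]+.01732*np.cos(ang),ctr[1]+.01732*np.sin(ang),np.full(6,0.082)]
    cv2.polylines(im,[((proj(X,c)-off+0.43)*7).astype(int)],True,(255,0,0),1)
    cv2.imwrite(f"pics/{name}_o.png",im[:,:,::-1])
    print(name,"ctr",ctr.round(4),"la",la%6.2832,"r",np.linalg.norm(v),"nut+seat",nut)
    return ctr,la,nut
E
python3 - <<'E'
from h import *
o,c=nutlook(0,(0.5906,0.1463),"m0"); print(o["clock"]); save(c,"m0w",scale=1.5)
E
```

```text
14.9333
```

View pics/m0.png

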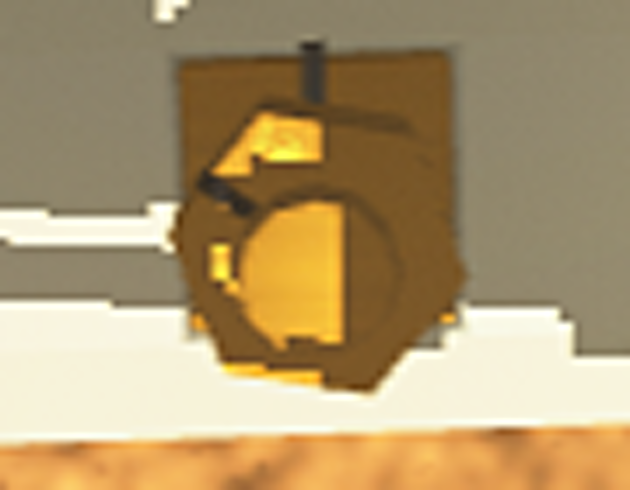

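View pics/m0w.png

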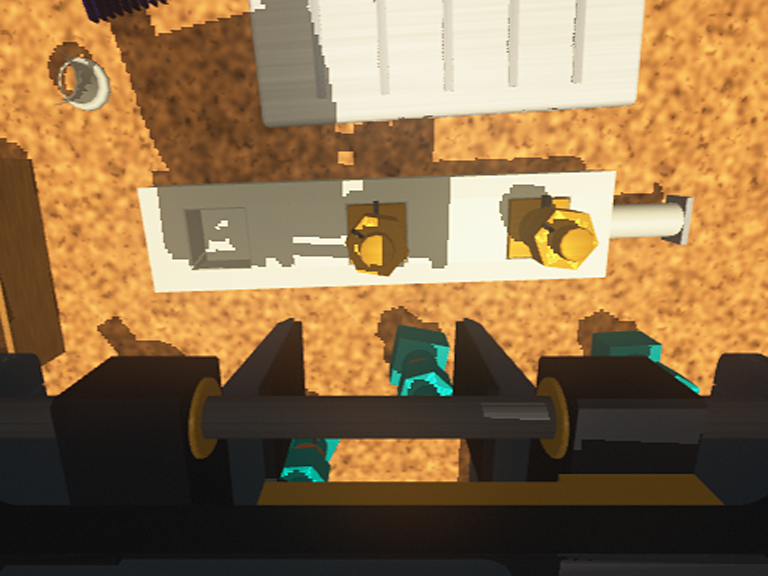

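Run:
```python
from h import *
ctr=(0.5906,0.1463)
goto((ctr[0],ctr[1],0.13),down(1.994))
move_linear((ctr[0],ctr[1],0.055),velocity=0.1)
o=get_obs();print(o["position"],o["tool_rot"],o["gripper_width"],o["force"])
c=capture("scene");save(c,"g0",crop=(250,130,420,270),scale=4.5)
gripper_to(0.035,squeeze=6)
o=get_obs();print(o["position"],o["gripper_width"],o["force"])
gripper_to(0.025,squeeze=6)
o=get_obs();print(o["position"],o["gripper_width"],o["force"])
c=capture("scene");save(c,"g1",crop=(250,130,420,270),scale=4.5)
c=capture("wrist");save(c,"g2",scale=1.5)
```

```text
[0.59121628 0.14642181 0.05550695] [[-9.11851161e-01 -4.10519290e-01  1.17206572e-03]
 [-4.10519281e-01  9.11851881e-01  2.59034674e-04]
 [-1.17508906e-03 -2.44954508e-04 -9.99999280e-01]] 0.05961702934454706 [ 0.46091964 -0.84143472  0.43566103]
[0.59058439 0.14631624 0.0550212 ] 0.03528307147135136 [ 0.57828545 -0.40914216  0.04784076]
[0.5906107  0.14630952 0.05498686] 0.025209969462476566 [0.69987536 0.14539239 0.42541622]
```

View pics/g1.png

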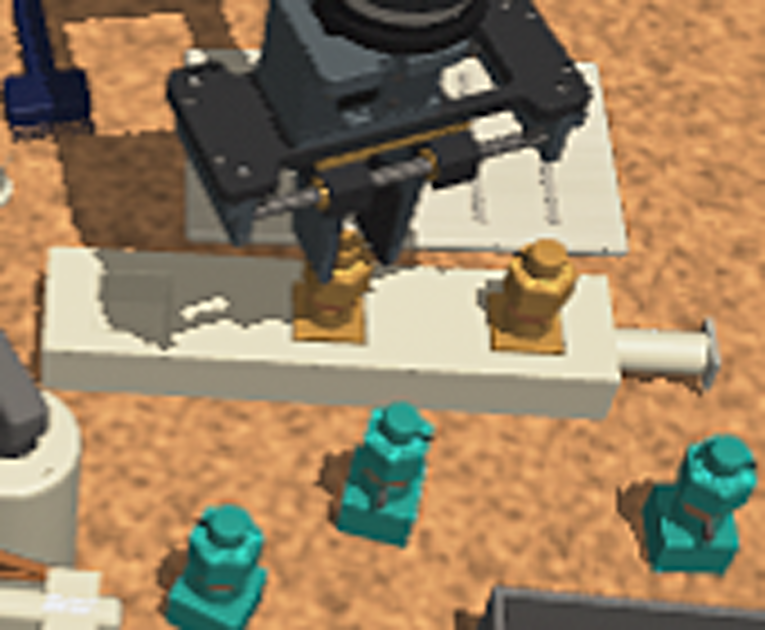

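View pics/g2.png

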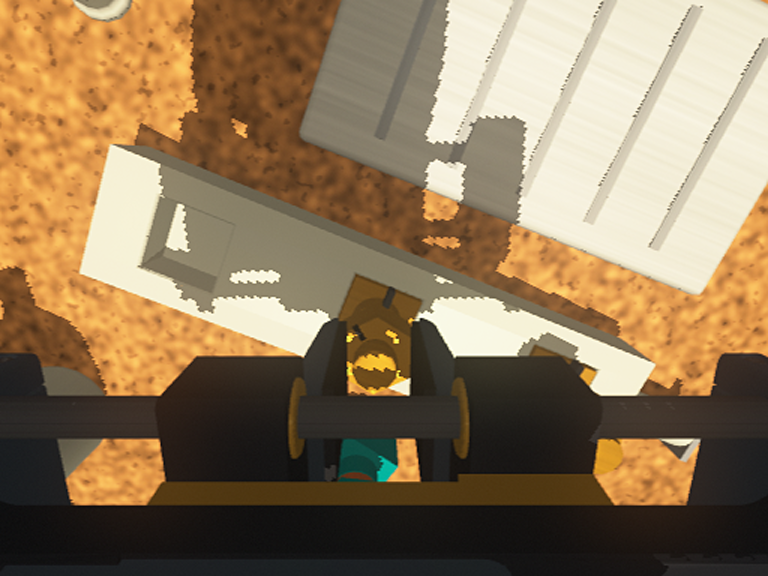

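Run:
```python
from h import *
for w in (0.021,0.017,0.012):
    gripper_to(w,squeeze=6);dwell(0.2)
    o=get_obs();print(w,o["gripper_width"],o["force"],o["torque"],o["clock"])
c=capture("wrist");save(c,"g3",crop=(180,180,330,300),scale=5)
```

```text
0.021 0.021246380242980277 [-0.39318238 -0.00233828 -0.32801393] [ 0.04413128  0.00885233 -0.01577632] 17.9583
0.017 0.017247748021186397 [ 1.34369758 -2.11794569  1.18085729] [-0.30024477 -0.16843303 -0.01394195] 18.4167
0.012 0.017876302479609363 [ 1.11722866 -2.37787537  3.07469579] [-0.38973932 -0.24840058  0.00159758] 18.8333
```

View pics/g3.png

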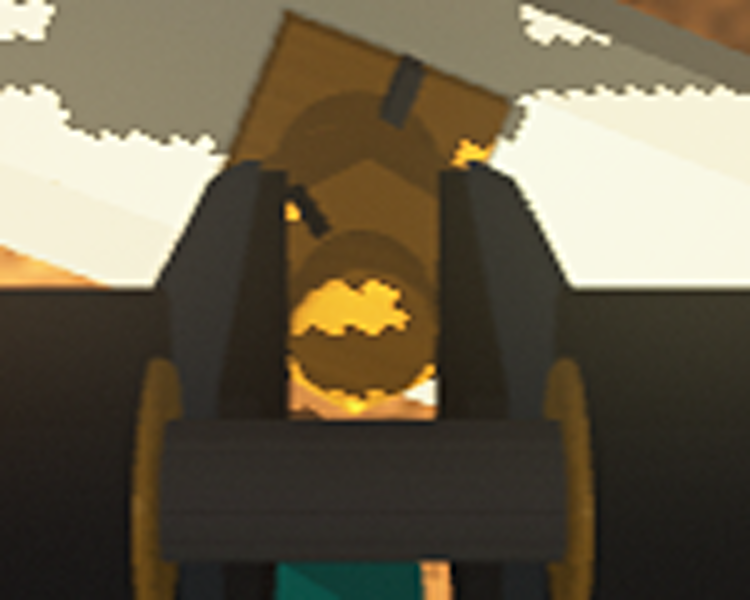

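Run:
```python
from h import *
o=get_obs();c=capture("wrist")
R=np.array(o["tool_rot"]);p=np.array(o["position"]);print(p)
im=cv2.resize(c["frame"],None,fx=1.5,fy=1.5)
for x in(-.016,.016):
  for y in(-.009,.009):
    for z,col in((0,(255,0,0)),(-.019,(0,255,0)),(-.04,(0,0,255))):
      q=proj(p+R@np.array([x,y,z]),c,o)[0]; print(x,y,z,((q-[180,180])*5).round())
```

```text
[0.59084085 0.1462601  0.05518755]
-0.016 -0.009 0 [290. 309.]
-0.016 -0.009 -0.019 [284. 370.]
-0.016 -0.009 -0.04 [276. 451.]
-0.016 0.009 0 [416. 309.]
-0.016 0.009 -0.019 [421. 370.]
-0.016 0.009 -0.04 [428. 451.]
0.016 -0.009 0 [288.  95.]
0.016 -0.009 -0.019 [281. 139.]
0.016 -0.009 -0.04 [272. 198.]
0.016 0.009 0 [418.  95.]
0.016 0.009 -0.019 [424. 139.]
0.016 0.009 -0.04 [431. 198.]
```

Run:
```python
from h import *
o=get_obs();c=capture("scene")
R=np.array(o["tool_rot"]);p=np.array(o["position"])
im=cv2.resize(c["frame"][150:220,280:370],None,fx=8,fy=8,interpolation=cv2.INTER_CUBIC)
P=lambda X:tuple(((proj(X,c)[0]-[280,150]+.43)*8).astype(int).tolist())
for z,col in((0,(255,0,0)),(-.019,(0,255,0)),(-.038,(0,0,255))):
  for y in(-.009,.009):
    cv2.line(im,P(p+R@np.array([-.016,y,z])),P(p+R@np.array([.016,y,z])),col,1)
for z in (0.096,0.082,0.062):
    cv2.circle(im,P((p[0],p[1],z)),3,(255,0,255),-1)
cv2.imwrite("pics/g4.png",im[:,:,::-1])
t=capture("top");save(t,"g5",crop=(150,140,240,220),scale=7)
```

```text
(no output)
```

View pics/g4.png

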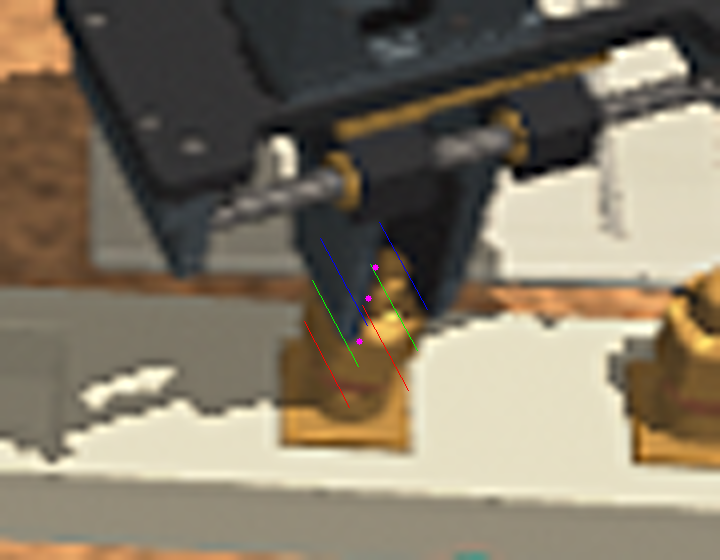

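The fingers closed on the pipe stub: 17.9 mm wide, and the scene view shows the fingertips about 28 mm above the reported TCP. So the visible fingers end short of the reported TCP. I'll open, lower carefully with force checks, and grip the nut.

Run:
```python
from h import *
gripper_to(0.06)
o=get_obs();print(o["position"])
for z in (0.048,0.042,0.038):
    move_linear((0.5906,0.1463,z),velocity=0.06)
    o=get_obs();print(z,o["position"].round(4),np.round(o["force"],1))
gripper_to(0.025,squeeze=6);dwell(.2)
o=get_obs();print(o["gripper_width"],np.round(o["force"],1),o["torque"].round(3),o["clock"])
c=capture("scene");save(c,"g6",crop=(280,150,370,220),scale=8)
```

```text
[0.59058423 0.14634125 0.05500118]
0.048 [0.5901 0.1462 0.0473] [0.1 0.9 0.6]
0.042 [0.5902 0.1462 0.0414] [ 0.5 -0.2 -0.5]
0.038 [0.5904 0.1463 0.0377] [-1.  -0.5  0.2]
0.030550551885711034 [ 1.3 -2.8  0.4] [-0.392 -0.243  0.021] 21.35
```

View pics/g6.png

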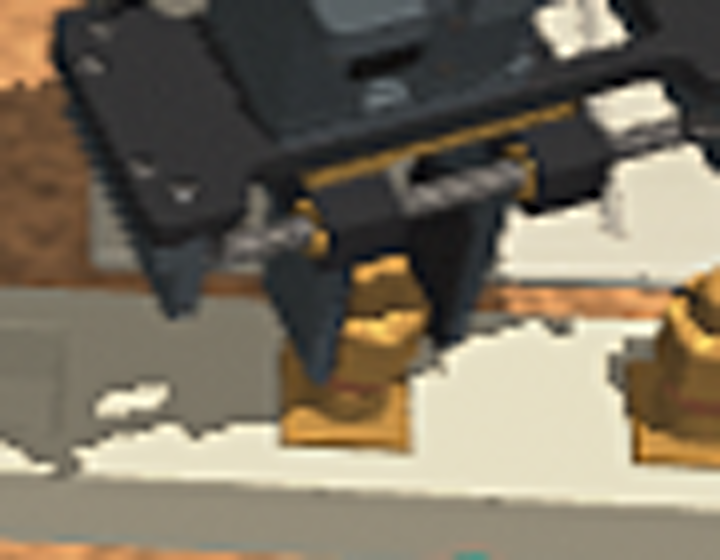

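```bash
cat > turn.py <<'E'
from h import *
def rot(tot,fine=0.05):
    o=get_obs();q0=np.array(o["qpos"]);a=0
    while a<tot-1e-6:
        a=min(tot,a+(0.2 if a<tot-0.3 else fine))
        q=q0.copy();q[5]+=a;goto_joints(q)
        o=get_obs();print(round(a,2),"Tz",round(o["torque"][2],3),"w",round(o["gripper_width"],4))
    dwell(0.2);o=get_obs();print("end Tz",o["torque"][2],o["gripper_width"],np.round(o["force"],1))
def hand(ctr,jaw,tot,sq=6,z=0.036):
    gripper_to(0.06)
    goto((ctr[0],ctr[1],0.12),down(jaw))
    move_linear((ctr[0],ctr[1],z),velocity=0.1)
    gripper_to(0.025,squeeze=sq)
    o=get_obs();print("gripped w",o["gripper_width"],"F",np.round(o["force"],1),"T",np.round(o["torque"],3))
    rot(tot)
    gripper_to(0.06)
    move_linear((ctr[0],ctr[1],0.12),velocity=0.15)
    print(get_obs()["clock"])
E
python3 - <<'E'
from turn import *
rot(1.05)
gripper_to(0.06)
move_linear((0.5906,0.1463,0.12),velocity=0.15)
hand((0.588,0.2462),4.21-2.69+np.pi/6,1.095)
o,c=nutlook(1,(0.588,0.2462),"p1")
o,c=nutlook(0,(0.5906,0.1463),"p0")
E
python3 -c "
import cv2,numpy as np
cv2.imwrite('pics/p.png',cv2.resize(np.vstack([cv2.imread('pics/p0.png'),cv2.imread('pics/p1.png')]),None,fx=.6,fy=.6))"
```

```text
0.2 Tz -0.081 w 0.0303
0.4 Tz -0.091 w 0.03
0.6 Tz -0.022 w 0.0301
0.8 Tz -0.043 w 0.03
0.85 Tz -0.003 w 0.0301
0.9 Tz -0.015 w 0.0299
0.95 Tz 0.029 w 0.0297
1.0 Tz 0.006 w 0.0296
1.05 Tz 0.097 w 0.0302
end Tz 0.08623393321856918 0.030481604449947387 [ 1.9  1.1 -0.4]
gripped w 0.030725414792930197 F [ 0.1 -1.7  1.6] T [-0.217 -0.07  -0.034]
0.2 Tz 0.017 w 0.0293
0.4 Tz -0.059 w 0.0301
0.6 Tz -0.055 w 0.0296
0.8 Tz -0.073 w 0.0301
0.85 Tz -0.02 w 0.0299
0.9 Tz -0.034 w 0.0299
0.95 Tz -0.068 w 0.0301
1.0 Tz -0.061 w 0.0298
1.05 Tz 0.017 w 0.03
1.09 Tz 0.033 w 0.0302
end Tz 0.11476754651972873 0.029767366066992446 [ 0.9 -2.4 -1.7]
32.35
```

View pics/p.png

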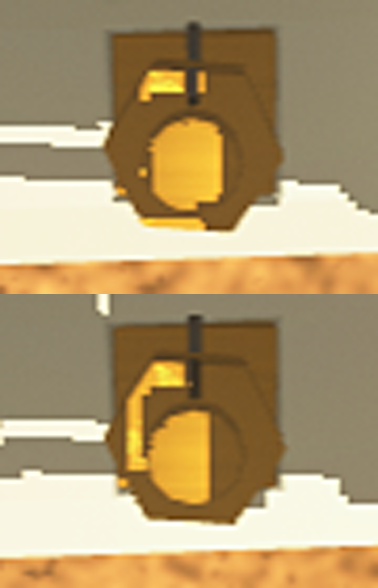

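Both lines meet their pointers, so both nuts are hand-tight. Next, the tin and marks.

Run:
```python
from h import *
print(get_obs()["clock"])
for i,p in enumerate([(0.53,-0.28,0.22),(0.50,-0.36,0.22)]):
    goto(p,down(np.pi/2));dwell(.2)
    o=get_obs();c=capture("wrist");save(c,f"t{i}",scale=1.5)
    R,t=cam_RT(c,o)
    np.savez(f"t{i}.npz",frame=c["frame"],R=R,t=t,intrinsics=c["intrinsics"],dist_coeffs=c["dist_coeffs"])
    for th in ["tin","mark_near","mark_far","carton"]:
        for r in spot_point(c,th)[:2]:
            w=c2w(r["centre"],c,o);print(th,round(r["p"],2),w.round(4),(proj(w,c,o)*1.5).round())
print(get_obs()["clock"],get_obs()["qpos"].round(2))
```

```text
33.9917
tin 0.79 [ 4.684e-01 -1.524e-01  1.000e-04] [[519. 179.]]
mark_near 0.36 [ 0.6121 -0.1943  0.0058] [[465. 332.]]
carton 0.58 [ 0.6185 -0.2009  0.0009] [[457. 336.]]
tin 0.84 [ 0.4669 -0.1517  0.0018] [[606. 211.]]
carton 0.82 [ 0.6162 -0.1999 -0.0023] [[536. 361.]]
36.9667 [-0.64  0.37  1.4   0.    1.38 -2.21]
```

View pics/t0.png

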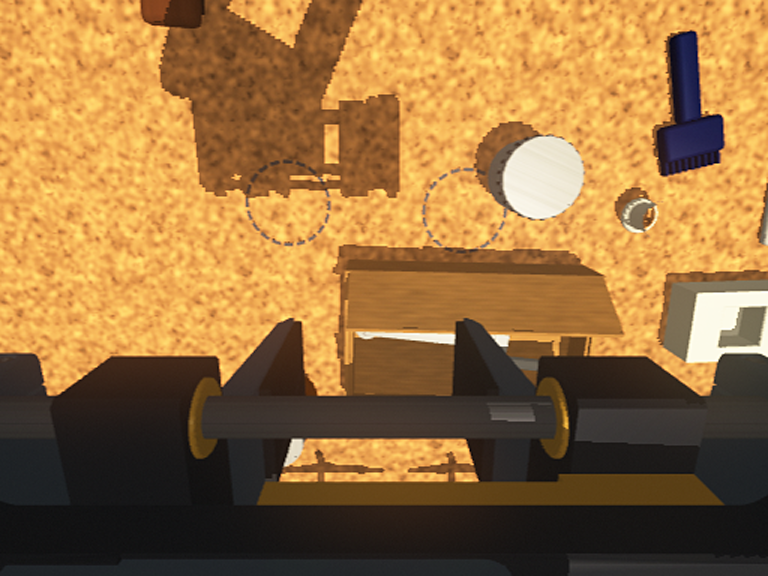

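View pics/t1.png

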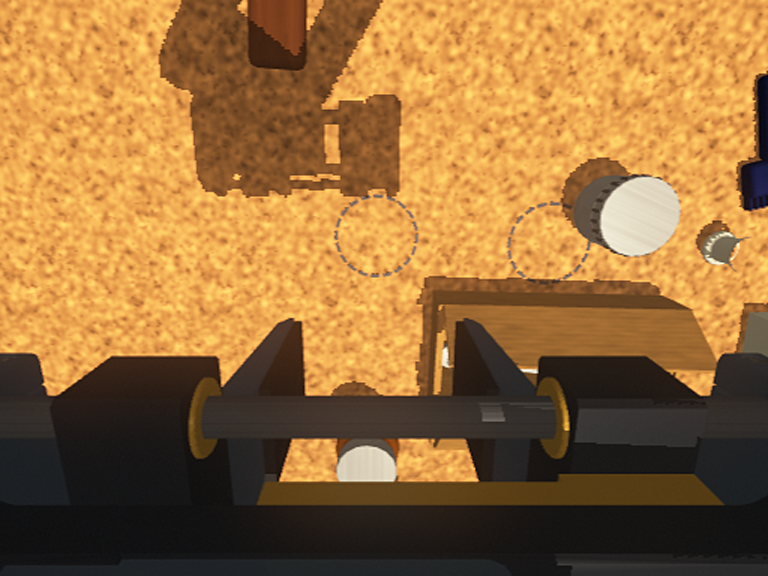

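Run:
```python
from h import *
cs=[]
for i in range(2):
    d=np.load(f"t{i}.npz");cs.append({k:d[k] for k in d})
for n,a,b,z in [("far",(288,203),(376.5,236),0),("near",(465,209.5),(549,242.5),0),("tintop",(543,177),(640,216),.056)]:
    A=np.array(a)/1.5-.17;B=np.array(b)/1.5-.17
    print(n,atz(A,z,cs[0]).round(4),atz(B,z,cs[1]).round(4),tri([ray(A,cs[0]),ray(B,cs[1])]).round(4))
```

```text
far [ 0.4898 -0.36    0.    ] [ 0.4899 -0.3598  0.    ] [ 0.4897 -0.3598  0.0011]
near [ 0.4953 -0.1996  0.    ] [ 0.4957 -0.1999  0.    ] [ 0.4956 -0.1995 -0.0009]
tintop [ 0.4647 -0.1511  0.056 ] [ 0.4647 -0.151   0.056 ] [ 0.4647 -0.1511  0.0562]
```

Run:
```python
from h import *
D=down(-np.pi/2)
gripper_to(0.09)
goto((0.4647,-0.151,0.12),D)
print(get_obs()["qpos"].round(2))
move_linear((0.4647,-0.151,0.03),velocity=0.12)
o=get_obs();print(o["force"].round(1))
move_linear((0.4647,-0.151,-0.006),velocity=0.05)
o=get_obs();print(o["position"].round(4),o["force"].round(1))
gripper_to(0.05,squeeze=8)
o=get_obs();print(o["gripper_width"],o["position"].round(4),o["force"].round(1),o["clock"])
move_linear((0.4898,-0.3599,-0.006),velocity=0.06)
dwell(.2)
o=get_obs();print(o["gripper_width"],o["position"].round(4),o["force"].round(1),o["clock"])
gripper_to(0.09)
move_linear((0.4898,-0.3599,0.12),velocity=0.12)
goto((0.50,-0.36,0.22),down(-np.pi/2));dwell(.1)
# look
goto((0.44,-0.33,0.22),down(-np.pi/2));dwell(.2)
o=get_obs();c=capture("wrist");save(c,"t3",scale=1.5)
R,t=cam_RT(c,o)
np.savez("t3.npz",frame=c["frame"],R=R,t=t,intrinsics=c["intrinsics"],dist_coeffs=c["dist_coeffs"])
print(o["clock"])
```

```text
[-0.34  0.24  1.85  0.    1.05  1.23]
[ 0.3 -0.5  0.1]
[ 0.4649 -0.1511 -0.0059] [-0.5  0.3 -0.3]
0.06378101638748941 [ 0.4649 -0.1512 -0.0058] [ 0.2 -0.9  1.8] 42.775
0.06362277275104092 [ 0.4893 -0.3588 -0.0058] [0.  4.8 6.2] 46.6333
49.575
```

View pics/t3.png

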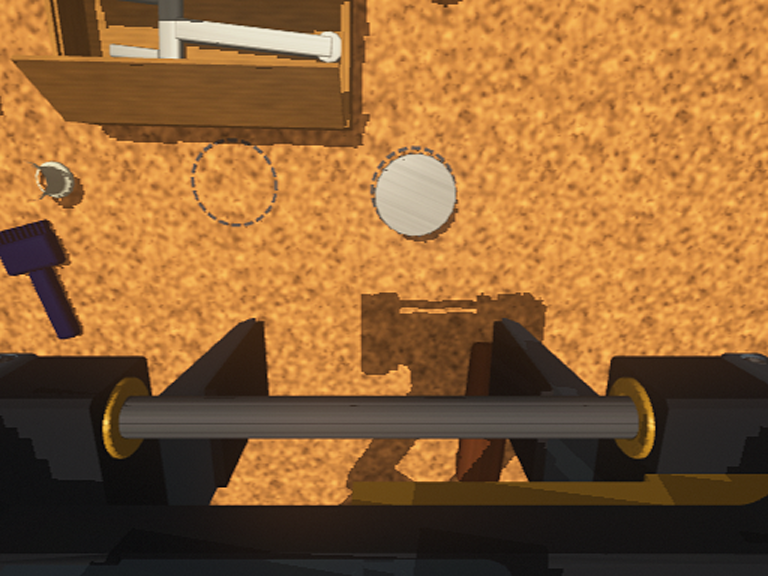

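Run:
```python
from h import *
d=np.load("t3.npz");c={k:d[k] for k in d}
Z=lambda p,z:atz(np.array(p)/1.5-.17,z,c).round(4)
print("tin",Z((415.5,194.5),.056),"near",Z((234.5,183),0))
print("carton front bottom corners?",Z((352,130),.046),Z((95,125),.046), "flap free edge",[Z((345,97),z) for z in(.046,.07,.09)],Z((14,62),.09))
```

```text
tin [ 0.4909 -0.3583  0.056 ] near [ 0.4969 -0.2008  0.    ]
carton front bottom corners? [ 0.5391 -0.309   0.046 ] [ 0.5426 -0.111   0.046 ] flap free edge [array([ 0.5627, -0.304 ,  0.046 ]), array([ 0.5598, -0.3057,  0.07  ]), array([ 0.5573, -0.307 ,  0.09  ])] [ 0.5786 -0.0899  0.09  ]
```

Run:
```python
from h import *
goto((0.555,-0.20,0.20),down(-np.pi/2));dwell(.2)
o=get_obs();c=capture("wrist");save(c,"c0",scale=1.5)
R,t=cam_RT(c,o)
np.savez("c0.npz",frame=c["frame"],R=R,t=t,intrinsics=c["intrinsics"],dist_coeffs=c["dist_coeffs"])
goto((0.555,-0.24,0.20),down(-np.pi/2));dwell(.2)
o=get_obs();c=capture("wrist");save(c,"c1",scale=1.5)
R,t=cam_RT(c,o)
np.savez("c1.npz",frame=c["frame"],R=R,t=t,intrinsics=c["intrinsics"],dist_coeffs=c["dist_coeffs"])
for r in spot_point(c,"spanner")[:2]:
    w=c2w(r["centre"],c,o);print(r["p"],w.round(4),proj(w,c,o)*1.5)
s=capture("scene");save(s,"s1",crop=(20,150,300,350),scale=2.7)
t=capture("top");save(t,"tp1",crop=(210,50,400,230),scale=3.3)
print(o["clock"])
```

```text
0.92 [ 0.6128 -0.1942  0.0043] [[325.34164056 182.36444066]]
0.6 [ 0.6188 -0.198  -0.0014] [[330.44479721 174.8673393 ]]
51.0917
```

View pics/c0.png

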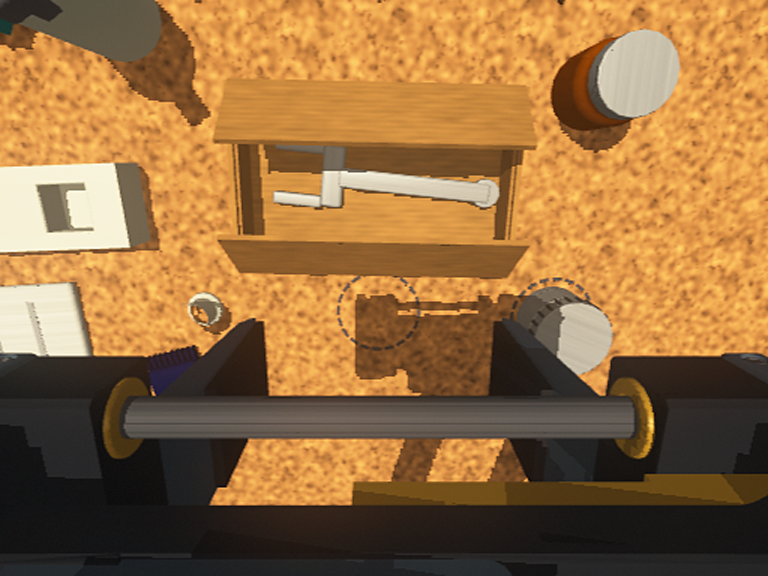

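View pics/s1.png

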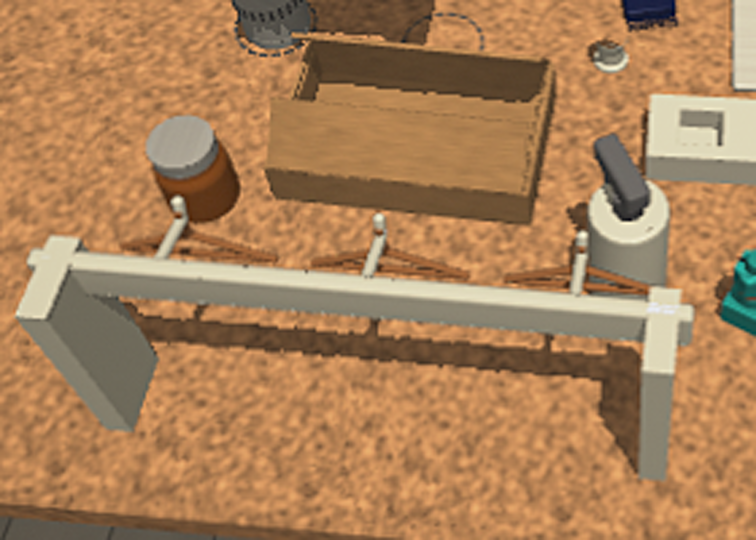

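View pics/tp1.png

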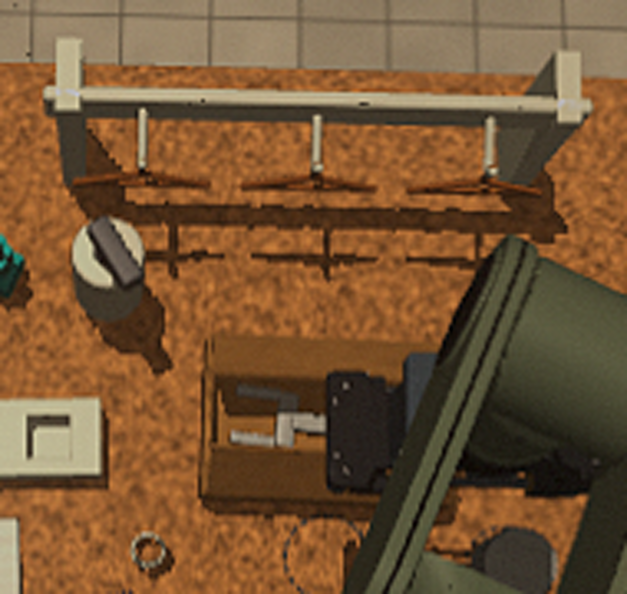

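View pics/c1.png

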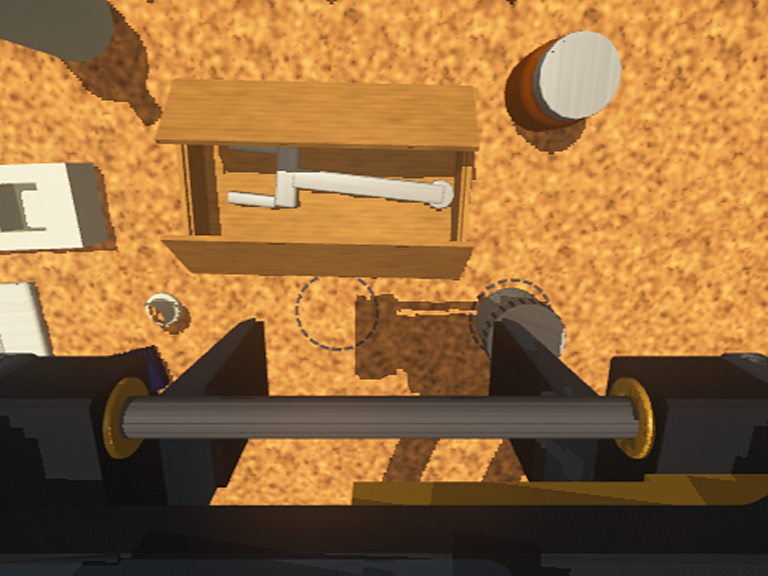

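Run:
```python
from h import *
cs=[]
for i in range(2):
    d=np.load(f"c{i}.npz");cs.append({k:d[k] for k in d})
u=lambda p:np.array(p)/1.5-.17
def T(n,a,b): print(n,tri([ray(u(a),cs[0]),ray(u(b),cs[1])]).round(4))
T("bk free L",(214,141),(156,142));T("bk free R",(537,149),(480,149))
T("bk hinge L",(230,80),(172,80));T("bk hinge R",(524,87),(474,87))
T("fr free L",(218,240),(162,240));T("fr free R",(529,247),(474,247))
T("fr hinge L",(242,273),(189,272));T("fr hinge R",(511,277),(462,277))
print([atz(u(p),.046,cs[0]).round(4) for p in((230,80),(524,87),(242,273),(511,277))])
T("jar top",(637,73),(580,75))
s=capture("scene");t=capture("top")
for a,b in [((378,222),(317,178)),((178,205),(490,182)),((582,240),(142,175)),((390,250),(317,188))]:
    print("peg",tri([ray(np.array(a)/2.7+[20,150],s),ray(np.array(b)/3.3+[210,50],t)]).round(3))
# spanner top surface z=.016/.015
for i,P in enumerate([[(487,193),(345,180),(333,205),(337,150),(275,196),(321,205)],[(440,193),(295,180),(286,205),(290,150),(229,197),(275,205)]]):
    print([atz(u(p),.015,cs[i]).round(4)[:2] for p in P])
T("sp end",(487,193),(440,193));
```

```text
bk free L [ 0.6425 -0.094   0.0882]
bk free R [ 0.6378 -0.3058  0.0849]
bk hinge L [ 0.681  -0.1044  0.0773]
bk hinge R [ 0.6835 -0.3102  0.0294]
fr free L [ 0.5787 -0.0921  0.0931]
fr free R [ 0.5733 -0.3045  0.0899]
fr hinge L [ 0.5533 -0.103   0.0817]
fr hinge R [ 0.5438 -0.3034  0.0573]
[array([ 0.6858, -0.0951,  0.046 ]), array([ 0.6808, -0.3054,  0.046 ]), array([ 0.5442, -0.0921,  0.046 ]), array([ 0.5406, -0.3068,  0.046 ])]
jar top [ 0.6854 -0.3716  0.0719]
peg [ 0.789 -0.173  0.157]
peg [ 0.79  -0.314  0.157]
peg [ 0.789 -0.031  0.155]
peg [ 0.792 -0.174  0.123]
[array([ 0.6044, -0.2907]), array([ 0.615 , -0.1736]), array([ 0.5948, -0.1631]), array([ 0.6386, -0.1676]), array([ 0.6022, -0.1153]), array([ 0.5948, -0.1531])]
[array([ 0.605 , -0.2896]), array([ 0.6154, -0.1703]), array([ 0.5952, -0.1619]), array([ 0.6389, -0.1675]), array([ 0.6017, -0.115 ]), array([ 0.5952, -0.1527])]
sp end [ 0.6054 -0.2881  0.0261]
```

```bash
cat > flap.py <<'E'
from h import *
OFF=0.028
def flap(side,hx,y=-0.2,hz=0.046,thend=4.05,yaw=np.pi/2):
    s=-1 if side=="front" else 1   # outward direction in x
    D=down(yaw)
    gripper_to(0.0)
    def mv(xc,ztip,v=0.1):
        move_linear((xc,y,ztip-OFF),velocity=v)
        o=get_obs();print(np.round([xc,ztip],3),"pos",o["position"].round(3),"F",o["force"].round(1))
        return o["force"]
    goto((0.6125,y,0.12),D)
    mv(0.6125,0.070)
    def C(th,r,e=0.003):  # in-plane coords: outward positive
        return np.array([-r*np.cos(th)-e*np.sin(th), r*np.sin(th)-e*np.cos(th)])
    for th in (1.75,2.2,2.7,3.1):
        c=C(th,0.034); xo=c[0]-0.016
        mv(hx+s*xo,hz+c[1])
    c=C(3.1,0.02);mv(hx+s*(c[0]+0.016),hz+c[1]+.002)
    for th in (3.4,3.7,thend):
        c=C(th,0.02);F=mv(hx+s*(c[0]+0.016),hz+c[1],.06)
        if np.linalg.norm(F)>25: print("stop");break
    x=hx+s*(c[0]+0.016)
    mv(x,0.075); 
    move_linear((x,y,0.16),velocity=.15)
    print(get_obs()["clock"])
E
python3 - <<'E'
from flap import *
flap("front",0.545)
t=capture("scene");save(t,"f0",crop=(60,100,320,290),scale=2.8)
E
```

```text
[0.612 0.07 ] pos [ 0.613 -0.2    0.043] F [-0.2  0.3 -0.7]
[0.558 0.08 ] pos [ 0.558 -0.2    0.052] F [-1.   0.1  0.3]
[0.543 0.075] pos [ 0.543 -0.2    0.047] F [0.  0.2 0.5]
[0.532 0.063] pos [ 0.531 -0.2    0.035] F [-0.2 -0.   0.2]
[0.527 0.05 ] pos [ 0.527 -0.2    0.022] F [-0.7 -1.9  0.2]
[0.509 0.052] pos [ 0.509 -0.2    0.024] F [ 0.1 -0.1  0. ]
[0.509 0.044] pos [ 0.509 -0.2    0.015] F [-0.5 -0.   0.5]
[0.51  0.038] pos [ 0.51  -0.2    0.009] F [-0.3  0.6  0.9]
[0.514 0.032] pos [ 0.515 -0.2    0.004] F [ 0.2 -0.9  0.2]
[0.514 0.075] pos [ 0.514 -0.2    0.047] F [-0.2 -0.5 -0.1]
60.475
```

View pics/f0.png

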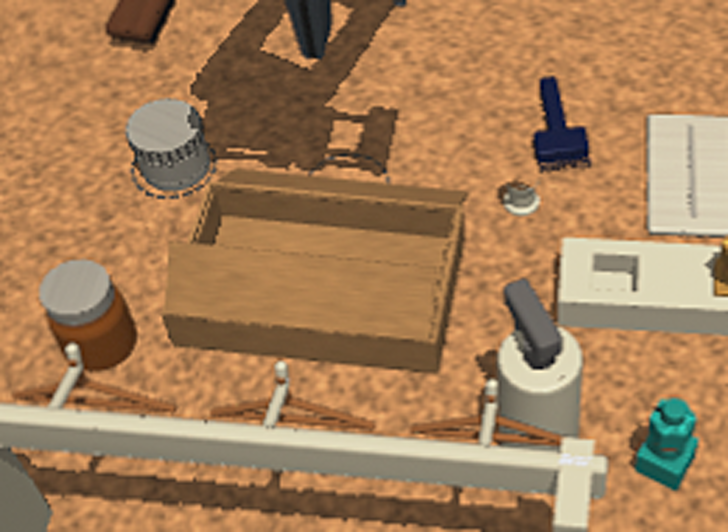

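Run:
```python
from flap import *
goto((0.56,-0.2,0.16),down(np.pi/2))
flap("back",0.681)
t=capture("scene");save(t,"f1",crop=(60,100,320,290),scale=2.8)
goto((0.50,-0.20,0.22),down(-np.pi/2));dwell(.2)
o=get_obs();c=capture("wrist");save(c,"c2",scale=1.5)
R,t=cam_RT(c,o)
np.savez("c2.npz",frame=c["frame"],R=R,t=t,intrinsics=c["intrinsics"],dist_coeffs=c["dist_coeffs"])
print(o["clock"])
```

```text
[0.612 0.07 ] pos [ 0.613 -0.2    0.043] F [-0.2 -0.5  0.4]
[0.668 0.08 ] pos [ 0.668 -0.2    0.052] F [0.5 0.5 0.2]
[0.683 0.075] pos [ 0.682 -0.2    0.047] F [ 0.4 -0.6 -0.3]
[0.694 0.063] pos [ 0.694 -0.2    0.034] F [-0.1  0.6 -0.6]
[0.699 0.05 ] pos [ 0.698 -0.2    0.021] F [-0.7  0.5  0.2]
[0.717 0.052] pos [ 0.717 -0.2    0.024] F [0.5 0.  0.8]
[0.717 0.044] pos [ 0.716 -0.2    0.015] F [-0.4 -0.1 -0.6]
[0.716 0.038] pos [ 0.715 -0.2    0.01 ] F [ 0.2 -0.  -0.4]
[0.712 0.032] pos [ 0.711 -0.2    0.004] F [ 0.8  0.4 -0.2]
[0.712 0.075] pos [ 0.711 -0.2    0.047] F [ 0.   1.2 -1.4]
66.575
69.3833
```

View pics/f1.png

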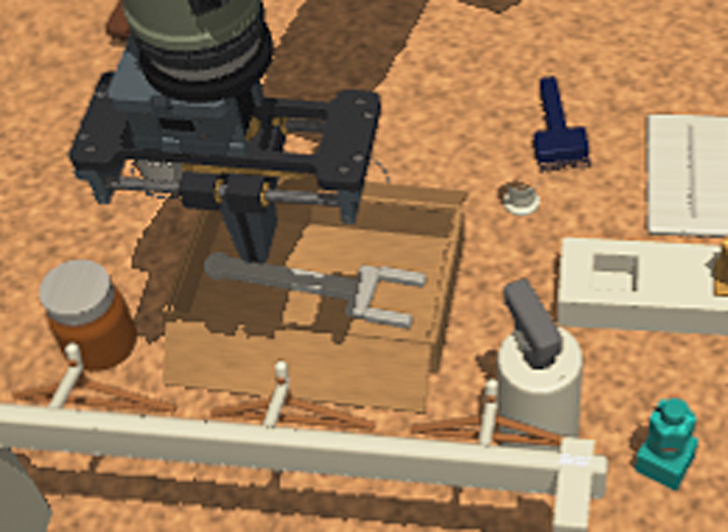

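View pics/c2.png

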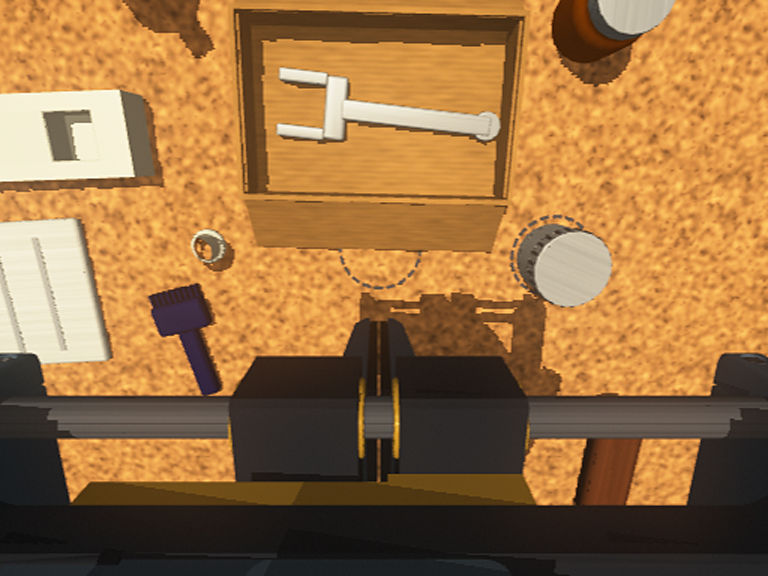

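Run:
```python
from h import *
d=np.load("c2.npz");c={k:d[k] for k in d}
u=lambda p:np.array(p)/1.5-.17
Z=lambda p,z:atz(u(p),z,c).round(4)[:2]
print("tin",Z((572.5,268.5),.056))
print("ring",Z((489,126),.016),"tips",Z((279,75),.015),Z((278,131),.015),"throat",Z((325,107),.015),"head back",Z((347,109),.015), "handle by head",Z((347,112),.016))
cw,ys=np.array([.6125,-.2]),.022
Rm=np.array([[np.cos(ys),-np.sin(ys)],[np.sin(ys),np.cos(ys)]])
s=capture("scene")
for th in (3.4,3.7,4.0):
  for sd in(-1,1):
    P=[]
    for y in(-.106,.106):
        q=cw+Rm@np.array([sd*(.068-.058*np.cos(th)),y]); P.append([*q,.046+.058*np.sin(th)])
    if sd<0: print(th,"front c2",(proj(P,c)*1.5).round())
    else: print(th,"back scene f1",((proj(P,s)-[60,100])*2.8).round())
```

```text
tin [ 0.4913 -0.3576]
ring [ 0.6038 -0.2913] tips [ 0.6428 -0.1183] [ 0.5997 -0.115 ] throat [ 0.6186 -0.155 ] head back [ 0.617  -0.1731] handle by head [ 0.6146 -0.1731]
3.4 front c2 [[504. 262.]
 [261. 267.]]
3.4 back scene f1 [[153. 387.]
 [425. 405.]]
3.7 front c2 [[500. 251.]
 [264. 256.]]
3.7 back scene f1 [[159. 390.]
 [428. 408.]]
4.0 front c2 [[497. 236.]
 [267. 241.]]
4.0 back scene f1 [[167. 386.]
 [431. 404.]]
```

Run:
```python
from h import *
t=capture("top")
u=lambda p:np.array(p)/1.5-.17
P=[atz(u(p),.01,t)[:2] for p in((201,314),(323,311),(325,384),(202,386))]
print(np.array(P).round(4),np.mean(P,0).round(4))
d=np.load("w1.npz");c={k:d[k] for k in d}   # wb1 image
print([atz(u(p),.01,c).round(4)[:2] for p in((276,165),(590,148))])
for n in ["wrist"]:
    pass
r=spot_point(t,"plate")[0];print(c2w(r["centre"],t),r["p"])
# grasp spanner
yaw=1.471; ax=np.array([np.cos(yaw),np.sin(yaw)]); O=np.array([.6130,-.1993])
g=O-.035*ax; D=down(yaw-np.pi/2)
gripper_to(0.045)
goto((*g,0.10),D); print(get_obs()["qpos"].round(2))
move_linear((*g,0.02),velocity=.12)
o=get_obs();print(o["force"].round(1))
move_linear((*g,-0.019),velocity=.04)
o=get_obs();print(o["position"].round(4),o["force"].round(1))
gripper_to(0.010,squeeze=45)
o=get_obs();print(o["gripper_width"],o["position"].round(4),o["force"].round(1),o["clock"])
```

```text
[[0.5131 0.3064]
 [0.5237 0.0702]
 [0.3839 0.0624]
 [0.3752 0.2973]] [0.449  0.1841]
[array([0.5259, 0.0738]), array([0.5133, 0.311 ])]
[0.45035379 0.18703248 0.00497459] 0.78
[-0.38  0.5   1.49 -0.    1.15 -0.28]
[-0.4 -0.5  0.3]
[ 0.6098 -0.2342 -0.0187] [ 0.2  0.6 -0. ]
0.014915831216972016 [ 0.6097 -0.2342 -0.0188] [ 0.4 -0.1  0.7] 74.225
```

Run:
```python
from h import *
o=get_obs();p=o["position"]
move_linear((p[0],p[1],0.05),velocity=.08)
o=get_obs();print(o["gripper_width"],o["force"].round(1),o["torque"].round(2))
move_linear((p[0],p[1],0.14),velocity=.15)
dwell(.2)
o=get_obs();print(o["gripper_width"],o["force"].round(1),o["torque"].round(2),o["position"],o["clock"])
c=capture("wrist");save(c,"h0",scale=1.5)
s=capture("scene");save(s,"h1",crop=(60,100,320,290),scale=2.8)
```

```text
0.015264524664024033 [-0.5  0.1 -3. ] [-0.17  0.02  0.02]
0.014849065511301095 [ 0.3 -0.5 -1.6] [-0.18  0.03 -0.03] [ 0.60904507 -0.23395193  0.1385386 ] 76.1917
```

View pics/h0.png

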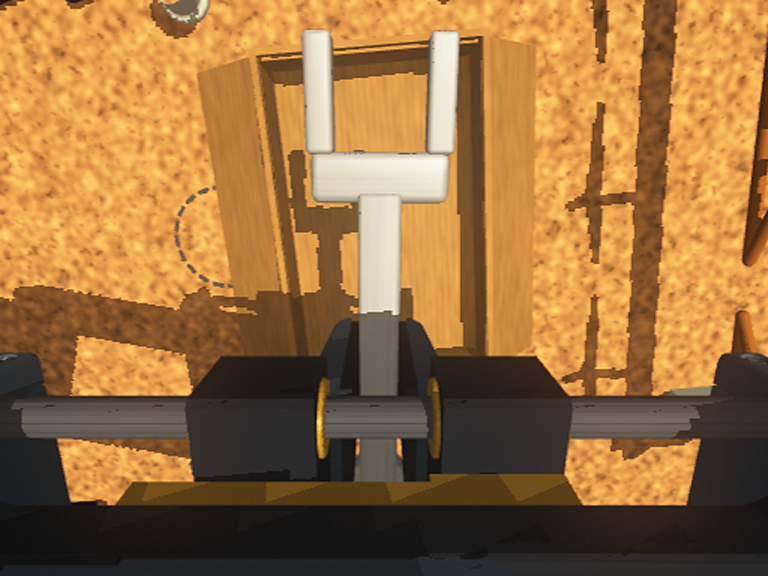

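View pics/h1.png

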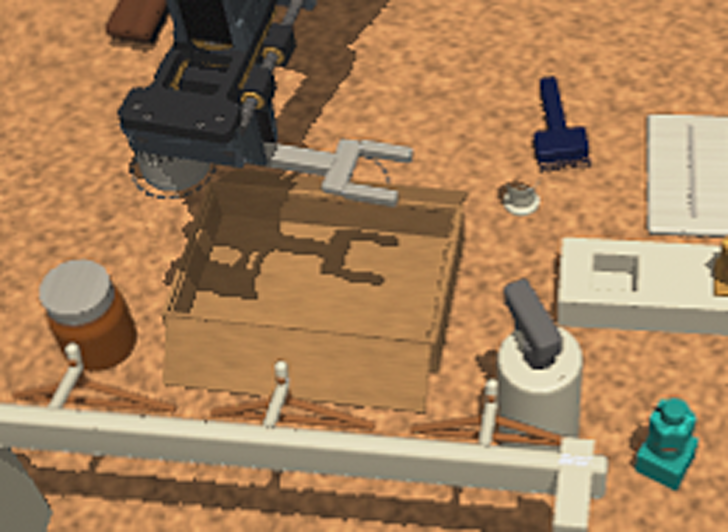

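Run:
```python
from h import *
o=get_obs();c=capture("wrist")
R=np.array(o["tool_rot"]);p=np.array(o["position"])
u=lambda q:np.array(q)/1.5-.17
def tool(q,h):
    w=atz(u(q),p[2]+h,c,o); return (R.T@(w-p)).round(4)
for n,q,h in [("tipL",(317,31),.0338),("tipR",(444,31),.0338),("inL",(332,90),.0338),("inR",(430,90),.0338),("throatL",(333,152),.0338),("throatR",(430,152),.0338),("headbackL",(314,195),.0338),("handle",(380,196),.0348),("handle2",(380,290),.0348)]:
    print(n,tool(q,h))
```

```text
tipL [ 0.1184 -0.021  -0.0337]
tipR [ 0.1184  0.0207 -0.0338]
inL [ 0.1005 -0.0166 -0.0337]
inR [ 0.1005  0.0167 -0.0338]
throatL [ 0.0803 -0.0168 -0.0337]
throatR [ 0.0803  0.0173 -0.0338]
headbackL [ 0.0655 -0.024  -0.0337]
handle [ 0.0652 -0.0002 -0.0348]
handle2 [ 0.0303 -0.0002 -0.0348]
```

```bash
python3 - <<'E'
from h import *
for n,s,l,ry in (("p0",(323,275),(322,120),.02),("p1",(326,271),(325,108),.022)):
    ctr,la,nut=nutmeas(n,s,l,ry)
    print("F",(la-2.69)%(np.pi/3))
E
python3 -c "
import cv2,numpy as np
cv2.imwrite('pics/po.png',np.hstack([cv2.resize(cv2.imread(f'pics/p{i}_o.png'),None,fx=.62,fy=.62) for i in (0,1)]))"
```

```text
p0 ctr [0.5913 0.1465 0.096 ] la 3.155073304223578 r 0.014837948559009028 nut+seat 1.6065340421866279
F 0.46505861140316407
p1 ctr [0.5878 0.2463 0.096 ] la 3.1501615229646194 r 0.015728259197185648 nut+seat 1.6134458234455882
F 0.4601468301442053
```

View pics/po.png

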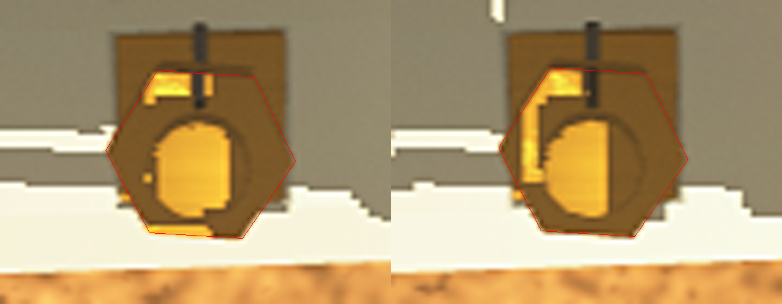

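```bash
cat > span.py <<'E'
from h import *
d=0.1005; ZT=0.043
def pose(n,s,back=0.0,z=ZT):
    return (n[0]-(d+back)*np.cos(s),n[1]-(d+back)*np.sin(s),z),down(s-np.pi/2)
def arc(n,s0,s1,step=0.08):
    k=max(1,int(np.ceil(abs(s1-s0)/step)))
    for s in np.linspace(s0,s1,k+1)[1:]:
        p,D=pose(n,s)
        move_linear(p,frame=D,velocity=0.06)
        o=get_obs();f=o["force"];print(round(s,3),"F",f.round(1),"Tz",o["torque"][2].round(2),"lat",round(float(f@np.array([-np.sin(s),np.cos(s),0])),1),"q6",o["qpos"][5].round(2))
def snap(name):
    o=get_obs();c=capture("wrist");save(c,name,scale=1.5)
    R,t=cam_RT(c,o);np.savez(f"{name}.npz",frame=c["frame"],R=R,t=t,intrinsics=c["intrinsics"],dist_coeffs=c["dist_coeffs"]);return o,c
E
python3 - <<'E'
from span import *
n=(.5913,.1465);s=.465
p,D=pose(n,s,.06,.15)
goto(p,D);print(get_obs()["qpos"].round(2),get_obs()["gripper_width"])
p,D=pose(n,s,.06);move_linear(p,velocity=.12)
p,D=pose(n,s,.03);move_linear(p,velocity=.08);o=get_obs();print(o["force"].round(1))
p,D=pose(n,s,.0);move_linear(p,velocity=.04);o=get_obs();print(o["force"].round(1),o["torque"].round(2),o["clock"])
snap("e0")
E
```

```text
[ 0.14  0.15  1.87 -0.    1.11  1.24] 0.015269852418436604
[ 0.2 -0.4 -1.8]
[-0.5 -0.3 -2. ] [-0.14  0.19  0.04] 80.175
```

View pics/e0.png

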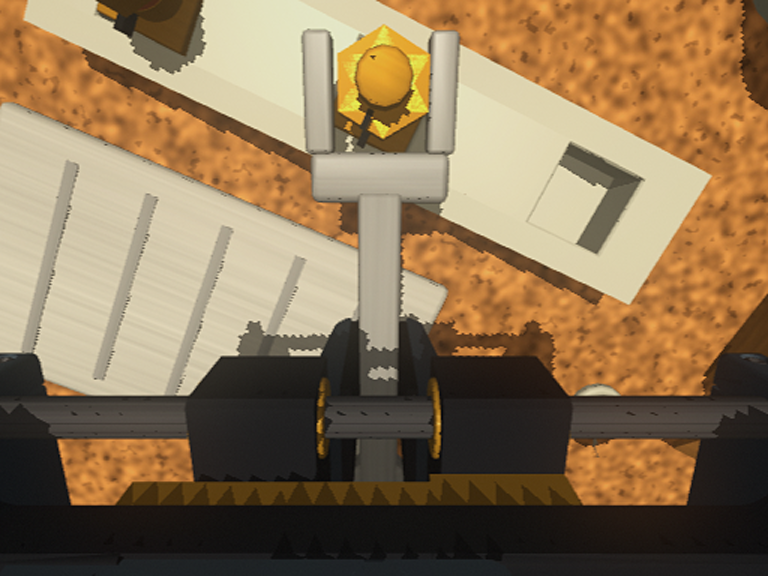

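Run:
```python
from span import *
n=(.5913,.1465)
arc(n,.465,-.42,.11)
snap("e1");print(get_obs()["clock"],get_obs()["gripper_width"])
```

```text
0.367 F [ 0.2  0.4 -1.1] Tz 0.02 lat 0.3 q6 1.4
0.268 F [-0.2 -1.5 -3.2] Tz -0.08 lat -1.3 q6 1.51
0.17 F [ 0.1 -0.3 -2.4] Tz -0.11 lat -0.3 q6 1.63
0.072 F [ 1.1 -1.9 -2.7] Tz -0.0 lat -1.9 q6 1.75
-0.027 F [ 1.8 -2.4 -2.2] Tz -0.03 lat -2.3 q6 1.87
-0.125 F [ 1.5 -2.  -2.6] Tz -0.1 lat -1.8 q6 1.98
-0.223 F [ 1.9 -1.2 -2.2] Tz -0.05 lat -0.8 q6 2.1
-0.322 F [ 1.6 -0.7 -1.6] Tz 0.02 lat -0.2 q6 2.21
-0.42 F [ 2.3 -0.7 -2.6] Tz -0.02 lat 0.3 q6 2.33
83.125 0.014781076031844259
```

View pics/e1.png

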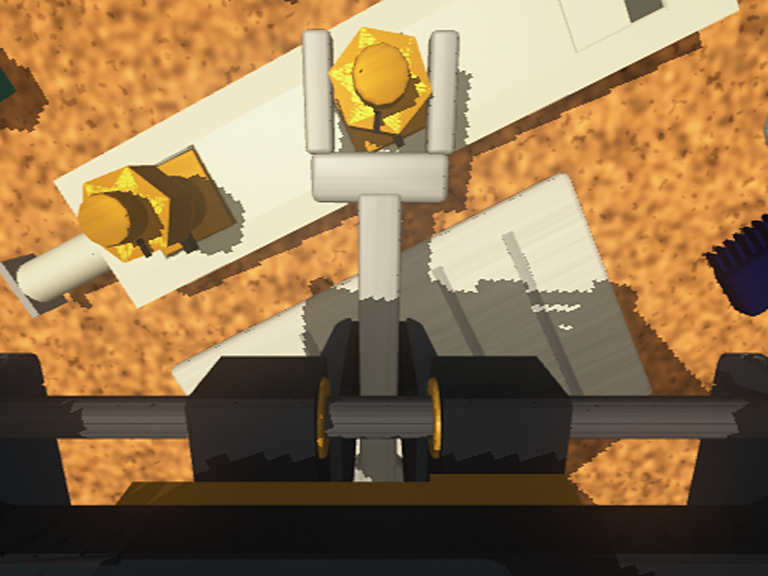

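```bash
cat >> span.py <<'E'
def linemeas(name,stub,lout):
    dd=np.load(f"{name}.npz");c={k:dd[k] for k in dd};u=lambda q:np.array(q)/1.5-.17
    a=atz(u(stub),.096,c);b=atz(u(lout),.082,c);v=(b-a)[:2];la=np.arctan2(v[1],v[0])%(2*np.pi)
    print(name,"ctr",a.round(4),"la",la.round(3),"r",np.linalg.norm(v).round(4));return la
def crop(name,x0,y0,x1,y1,s=7):
    dd=np.load(f"{name}.npz");f=dd["frame"][y0:y1,x0:x1]
    cv2.imwrite(f"pics/{name}_c.png",cv2.resize(f,None,fx=s,fy=s,interpolation=cv2.INTER_CUBIC)[:,:,::-1])
E
python3 - <<'E'
from span import *
print("before",linemeas("e0",(384,75),(362,144)))
print("after",linemeas("e1",(382,75),(376,131)))
crop("e1",195,10,315,110,6)
E
```

```text
e0 ctr [0.5917 0.146  0.096 ] la 3.246 r 0.0205
before 3.246205193005311
e1 ctr [0.5909 0.1459 0.096 ] la 2.6 r 0.0151
after 2.600318738124833
```

View pics/e1_c.png

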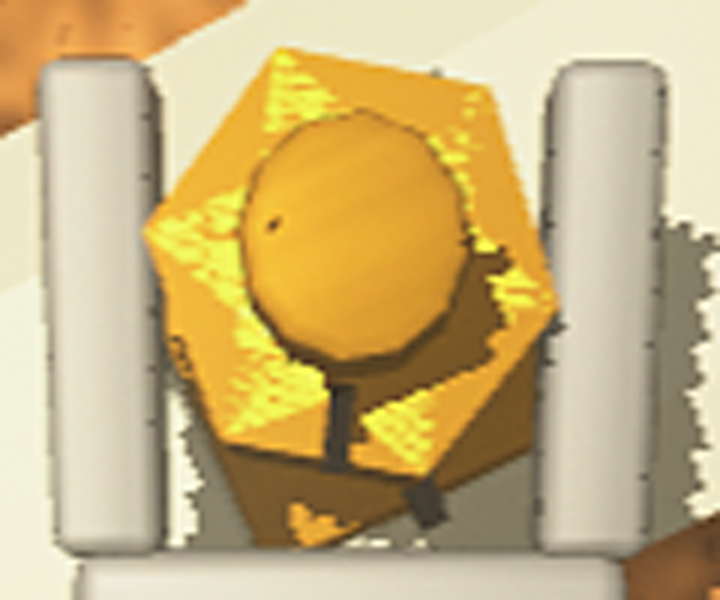

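Engaged cleanly, and the nut has turned about 0.55 so far. The wrist range runs out before the full stroke, so I'll back out, take the next pair of flats and finish the stroke there.

Run:
```python
from span import *
n=(.5911,.1462)
arc(n,-.42,-.12,.3)
s=-.12
p,D=pose(n,s,.06);move_linear(p,velocity=.12)
s=.957
p,D=pose(n,s,.065);goto(p,D)
p,D=pose(n,s,.03);move_linear(p,velocity=.1)
p,D=pose(n,s,0);move_linear(p,velocity=.05);o=get_obs();print(o["force"].round(1))
snap("e2")
arc(n,.957,.45,.13)
snap("e3");print(get_obs()["clock"])
crop("e2",195,10,315,110,3);crop("e3",195,10,315,110,6)
```

```text
-0.12 F [ 0.6  0.1 -2.2] Tz -0.07 lat 0.2 q6 1.98
[-1.6 -4.5 -2.3]
0.83 F [-2.7 -4.7 -1.9] Tz -0.05 lat -1.1 q6 0.85
0.704 F [-2.9 -2.9 -3.4] Tz -0.09 lat -0.3 q6 1.0
0.577 F [-3.  -2.9 -4.1] Tz 0.02 lat -0.8 q6 1.15
0.45 F [-3.7 -2.2 -3.1] Tz 0.01 lat -0.4 q6 1.3
88.5
```

View pics/e2_c.png

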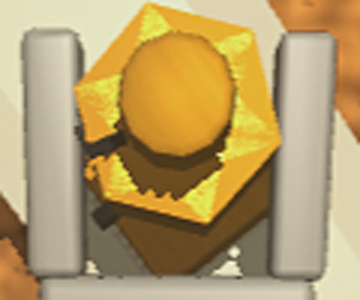

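View pics/e3_c.png

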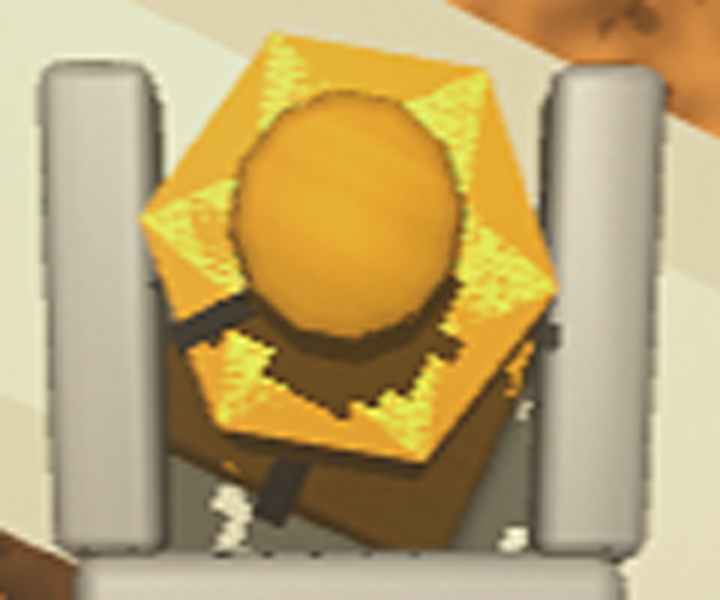

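Run:
```python
from span import *
print(linemeas("e2",(381.5,62.5),(332.5,89)))
print(linemeas("e3",(380,69.3),(336.3,98.8)))
# pointer directions: foot-plane points
dd=np.load("e3.npz");c={k:dd[k] for k in dd}
f=lambda q:atz(np.array([195,10])+np.array(q)/6-.4,.036,c)
a,b=f((298,465)),f((270,520));v=b-a;print("ptr dir",np.arctan2(v[1],v[0])%6.283,a,b)
ctr=np.array([.5909,.146]);print("from ctr",[np.arctan2(*(q[:2]-ctr)[::-1])%6.283 for q in(a,b)])
dd=np.load("e1.npz");c={k:dd[k] for k in dd}
a,b=f((412,485)),f((435,525));v=b-a;print("e1 ptr dir",np.arctan2(v[1],v[0])%6.283,[np.arctan2(*(q[:2]-ctr)[::-1])%6.283 for q in(a,b)])
```

```text
e2 ctr [0.5929 0.1493 0.096 ] la 2.851 r 0.0168
2.850966926758447
e3 ctr [0.5926 0.1476 0.096 ] la 2.447 r 0.0158
2.4468520925459267
ptr dir 3.095943959224364 [0.57771466 0.14660326 0.036     ] [0.57128981 0.14689675 0.036     ]
from ctr [np.float64(3.0958720188782736), np.float64(3.0958955885197628)]
e1 ptr dir 3.2769551407801405 [np.float64(3.1383595102987667), np.float64(3.171091868650997)]
```

Run:
```python
from span import *
n=(.5915,.1465)
arc(n,.45,.29,.08)
dwell(.2)
snap("e4");crop("e4",195,10,315,110,6);print(get_obs()["clock"])
```

```text
0.397 F [-3.3 -2.8 -4. ] Tz -0.01 lat -1.3 q6 1.36
0.343 F [-4.2 -2.3 -3.5] Tz 0.07 lat -0.7 q6 1.43
0.29 F [-3.2 -3.1 -2.8] Tz 0.03 lat -2.1 q6 1.49
89.5
```

View pics/e4_c.png

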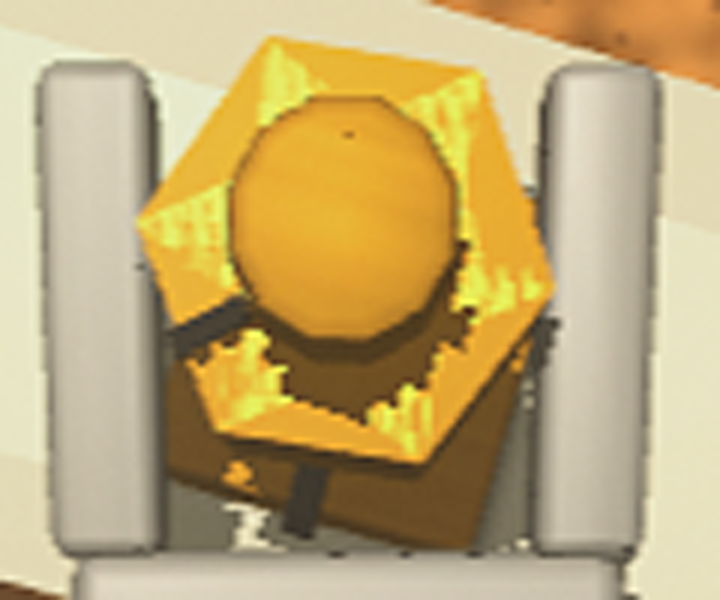

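Run:
```python
from span import *
q=lambda p:(np.array([195,10])+np.array(p)/6)*1.5
la=linemeas("e4",q((345,218)),q((173,342)))
dd=np.load("e4.npz");c={k:dd[k] for k in dd}
f=lambda p:atz(np.array([195,10])+np.array(p)/6-.4,.036,c)
a,b=f((313,468)),f((298,535));v=b-a;pt=np.arctan2(v[1],v[0])%6.283
ctr=np.array([.5909,.146]);print("ptr",pt,[np.arctan2(*(k[:2]-ctr)[::-1])%6.283 for k in(a,b)])
print("seat",pt-la, "inner line",linemeas("e4",q((345,218)),q((245,305))))
```

```text
e4 ctr [0.5929 0.1477 0.096 ] la 2.317 r 0.0158
ptr 3.196200392746941 [np.float64(3.0528924145092335), np.float64(3.1045521433996384)]
e4 ctr [0.5929 0.1477 0.096 ] la 2.326 r 0.0092
seat 0.8794557735234978 inner line 2.326245006616529
```

Run:
```python
from span import *
n=(.5915,.1465)
arc(n,.29,.47,.18)
s=.47
p,D=pose(n,s,.065);move_linear(p,velocity=.1)
# view: put nut at tool (x=.05,y=+/-.06) raised
def view(n,s,tx,ty,z,name):
    D=down(s-np.pi/2);off=D@np.array([tx,ty,0])
    goto((n[0]-off[0],n[1]-off[1],z),D);dwell(.2)
    return snap(name)
print(p)
move_linear((p[0],p[1],.10),velocity=.15)
o,c=view(n,.47,.06,.065,.12,"v0");print(proj((*n,.085),c,o)*1.5,o["clock"])
```

```text
0.47 F [-1.8 -0.5 -3.6] Tz -0.04 lat 0.4 q6 1.28
(np.float64(0.4439454483036731), np.float64(0.07154731976976418), 0.043)
[[508.08802609 191.3301188 ]] 92.05
```

View pics/v0.png

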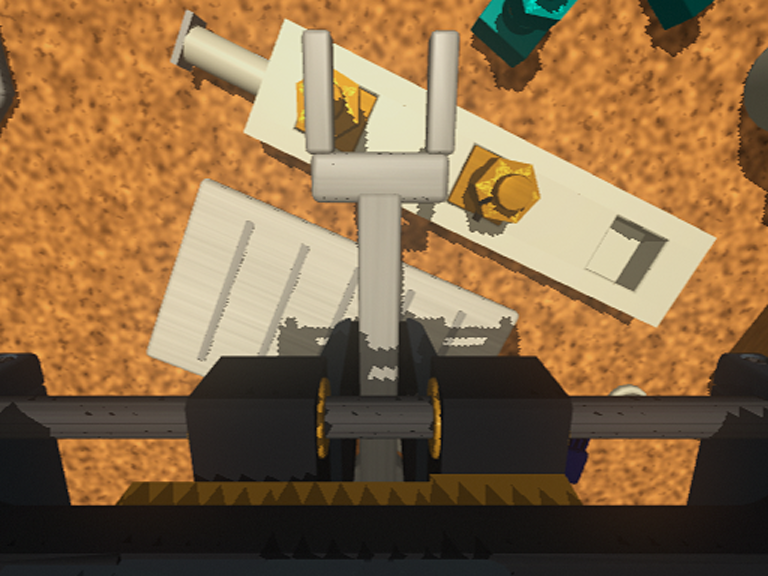

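Run:
```python
from span import *
crop("v0",295,90,375,160,9)
```

```text
(no output)
```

View pics/v0_c.png

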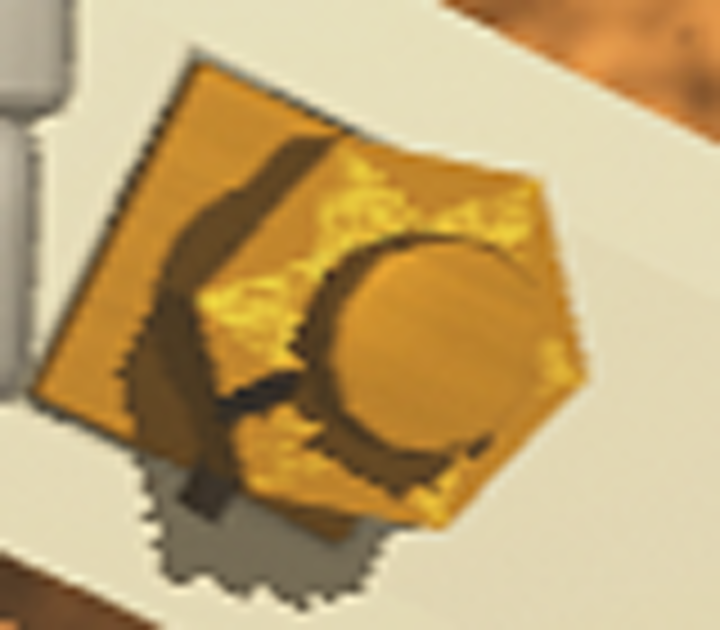

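Run:
```python
from span import *
dd=np.load("v0.npz");c={k:dd[k] for k in dd}
f=lambda p,z:atz(np.array([295,90])+np.array(p)/9-.44,z,c)
ctr=f((432,347),.096);V=np.array([f(p,.082) for p in((200,298),(358,145),(540,180),(585,378),(440,525),(240,485))])
hc=V.mean(0);print("stub",ctr.round(4),"hexctr",hc.round(4),np.linalg.norm(V-hc,axis=1).round(4))
ang=np.arctan2(V[:,1]-hc[1],V[:,0]-hc[0]);m=np.angle(np.mean(np.exp(6j*ang)))/6
print("hex F(mod pi/3)",(m+np.pi/6)%(np.pi/3))
for C in(ctr,hc):
    L=f((224,404),.082);print("la",np.arctan2(*(L-C)[:2][::-1])%6.283)
for a,b in (((200,62),(35,395)),((35,395),(180,468))):
    v=f(b,.036)-f(a,.036);print("foot edge",np.arctan2(v[1],v[0])%(np.pi/2),np.linalg.norm(v))
a,b=f((210,470),.036),f((190,510),.036);v=b-a;print("ptr",np.arctan2(v[1],v[0])%6.283)
```

```text
stub [0.5917 0.1469 0.096 ] hexctr [0.5919 0.1462 0.082 ] [0.017  0.0162 0.0171 0.0169 0.0168 0.0175]
hex F(mod pi/3) 0.2507527697411714
la 2.444705350532794
la 2.4191522957834675
foot edge 0.03698939844603677 0.03564400308921721
foot edge 0.017269856186562516 0.016878644015118977
ptr 3.192079470113795
```

```bash
python3 - <<'E'
from span import *
n=(.5918,.1466);s=.777
p,D=pose(n,s,.06,.10);goto(p,D)
p,D=pose(n,s,.06);move_linear(p,velocity=.12)
p,D=pose(n,s,.03);move_linear(p,velocity=.1)
p,D=pose(n,s,0);move_linear(p,velocity=.05);o=get_obs();print(o["force"].round(1))
snap("e5");crop("e5",195,10,315,110,4)
arc(n,.777,.50,.1)
snap("e6");crop("e6",195,10,315,110,4);print(get_obs()["clock"])
E
python3 -c "
import cv2,numpy as np
cv2.imwrite('pics/e56.png',np.vstack([cv2.imread('pics/e5_c.png'),cv2.imread('pics/e6_c.png')])[:, :][:800])
a=cv2.imread('pics/e5_c.png');b=cv2.imread('pics/e6_c.png');cv2.imwrite('pics/e56.png',cv2.resize(np.hstack([a,b]),None,fx=.83,fy=.83))"
```

```text
[ 0.  -0.  -1.6]
0.685 F [-0.3  0.4 -2.2] Tz 0.01 lat 0.4 q6 1.02
0.592 F [ 0.1 -0.5 -2.2] Tz -0.09 lat -0.4 q6 1.13
0.5 F [ 0.5 -1.  -3.1] Tz -0.08 lat -1.2 q6 1.24
95.5917
```

View pics/e56.png

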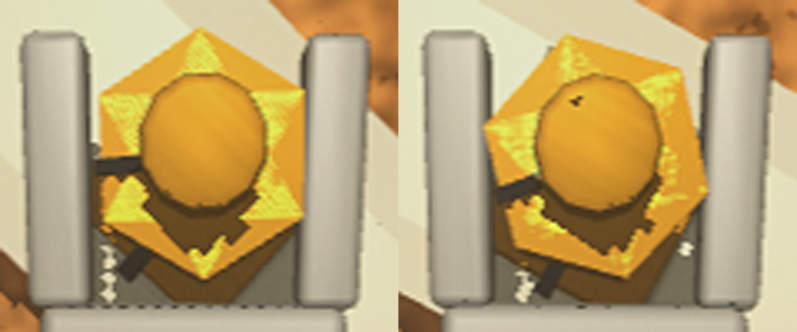

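Run:
```python
from span import *
linemeas("e5",np.array((256.4,52.8))*1.5,np.array((223.6,59.7))*1.5)
linemeas("e6",np.array((255.2,53.1))*1.5,np.array((224.8,68.1))*1.5)
n=(.5918,.1466)
arc(n,.50,.70,.2)
p,D=pose(n,.70,.065);move_linear(p,velocity=.1)
move_linear((p[0],p[1],.10),velocity=.15)
# view beside
s=.60
D=down(s-np.pi/2);off=D@np.array([.06,.065,0]);m=(.5915,.1465)
goto((m[0]-off[0],m[1]-off[1],.12),D);dwell(.2)
o,c=snap("v1");print((proj((*m,.085),c,o)).round(),o["clock"])
x,y=proj((*m,.085),c,o)[0].astype(int);crop("v1",x-40,y-35,x+40,y+35,9);print(x-40,y-35)
```

```text
e5 ctr [0.5918 0.1458 0.096 ] la 2.407 r 0.016
e6 ctr [0.5915 0.146  0.096 ] la 2.377 r 0.0157
0.7 F [ 0.5 -0.5 -2.7] Tz -0.06 lat -0.7 q6 1.01
[[339. 128.]] 98.2083
298 92
```

View pics/v1_c.png

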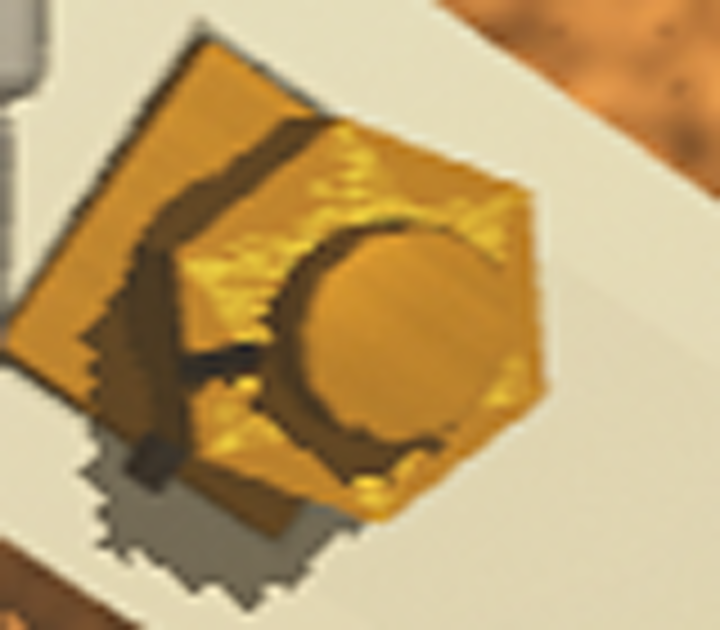

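```bash
cat >> span.py <<'E'
def hexfit(name,x0,y0,verts,stub,line,foot,s=9):
    dd=np.load(f"{name}.npz");c={k:dd[k] for k in dd}
    f=lambda p,z:atz(np.array([x0,y0])+np.array(p)/s-.44,z,c)
    ctr=f(stub,.096);V=np.array([f(p,.082) for p in verts]);hc=V.mean(0)
    m=np.angle(np.mean(np.exp(6j*np.arctan2(V[:,1]-hc[1],V[:,0]-hc[0]))))/6
    L=f(line,.082);la=[np.arctan2(*(L-C)[:2][::-1])%6.283 for C in(ctr,hc)]
    h=m+2.69;h+=np.round((np.mean(la)-h)/(np.pi/3))*np.pi/3
    fe=[]
    for a,b in foot:
        v=f(b,.036)-f(a,.036);fe.append((np.arctan2(v[1],v[0])+.5)%(np.pi/2)-.5)
    print(name,"stub",ctr.round(4),"hc",hc.round(4),"la line",np.round(la,3),"la hex",round(h,3),"ry",np.round(fe,3),"seat(hex,ry=mean)",round(np.pi+np.mean(fe)-h,3))
E
python3 - <<'E'
from span import *
hexfit("v1",298,92,[(178,255),(345,118),(530,190),(547,385),(382,522),(195,458)],(402,335),(185,370),[((205,38),(5,345))])
hexfit("v0",295,90,[(200,298),(358,145),(540,180),(585,378),(440,525),(240,485)],(432,347),(224,404),[((200,62),(35,395))])
E
```

```text
v1 stub [0.5914 0.1468 0.096 ] hc [0.5917 0.1463 0.082 ] la line [2.437 2.427] la hex 2.422 ry [0.042] seat(hex,ry=mean) 0.762
v0 stub [0.5917 0.1469 0.096 ] hc [0.5919 0.1462 0.082 ] la line [2.445 2.419] la hex 2.417 ry [0.037] seat(hex,ry=mean) 0.761
```

```bash
python3 - <<'E'
from span import *
n=(.5878,.2463);s=.46
p,D=pose(n,s,.06,.10);goto(p,D)
p,D=pose(n,s,.06);move_linear(p,velocity=.12)
p,D=pose(n,s,.03);move_linear(p,velocity=.1)
p,D=pose(n,s,0);move_linear(p,velocity=.05);o=get_obs();print(o["force"].round(1))
arc(n,s,-.40,.14)
snap("r1");crop("r1",195,10,315,110,6)
arc(n,-.40,-.17,.3)
snap("r2");crop("r2",195,10,315,110,6);print(get_obs()["clock"])
E
python3 -c "
import cv2,numpy as np
a=cv2.imread('pics/r1_c.png');b=cv2.imread('pics/r2_c.png');cv2.imwrite('pics/r12.png',cv2.resize(np.hstack([a,b]),None,fx=.55,fy=.55))"
```

```text
[-0.9  0.3 -3.2]
0.337 F [ 0.2 -1.1 -2.3] Tz -0.09 lat -1.1 q6 1.62
0.214 F [-0.1 -0.9 -2.8] Tz -0.04 lat -0.9 q6 1.76
0.091 F [ 1.3 -1.4 -2.8] Tz -0.01 lat -1.5 q6 1.91
-0.031 F [ 1.2 -0.6 -3.5] Tz -0.02 lat -0.6 q6 2.05
-0.154 F [ 1.5 -1.6 -2.9] Tz 0.01 lat -1.3 q6 2.19
-0.277 F [ 1.5 -1.  -2.7] Tz -0.01 lat -0.5 q6 2.33
-0.4 F [ 2.  -0.7 -2.4] Tz 0.12 lat 0.1 q6 2.47
-0.17 F [ 1.4  0.1 -1.6] Tz 0.01 lat 0.3 q6 2.21
103.5917
```

View pics/r12.png

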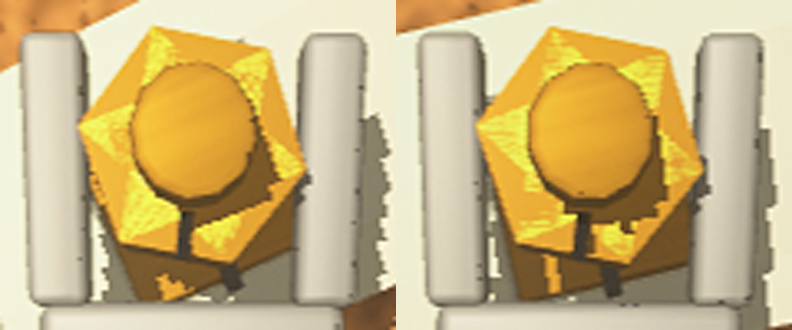

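Run:
```python
from span import *
q=lambda p:(np.array([195,10])+np.array(p)/3.3)*1.5
l1=linemeas("r1",q((193,130)),q((183,257)));l2=linemeas("r2",q((193,130)),q((186,256)))
n=(.5878,.2463);s=-.17
o=get_obs()
p,D=pose(n,s,.03);move_linear(p,velocity=.06)
o=get_obs();print(o["force"].round(1),o["gripper_width"])
p,D=pose(n,s,.065);move_linear(p,velocity=.1)
move_linear((p[0],p[1],.10),velocity=.15)
s=.6
D=down(s-np.pi/2);off=D@np.array([.06,.065,0]);m=(.588,.2463)
goto((m[0]-off[0],m[1]-off[1],.12),D);dwell(.2)
o,c=snap("v2");x,y=proj((*m,.085),c,o)[0].astype(int);crop("v2",x-40,y-35,x+40,y+35,9);print(x-40,y-35,o["clock"])
save(c,"v2",scale=1.5)
```

```text
r1 ctr [0.588 0.246 0.096] la 2.651 r 0.0156
r2 ctr [0.588  0.2462 0.096 ] la 2.906 r 0.0154
[-0.1  0.  -2.2] 0.01505901725248376
299 93 106.3
```

View pics/v2_c.png

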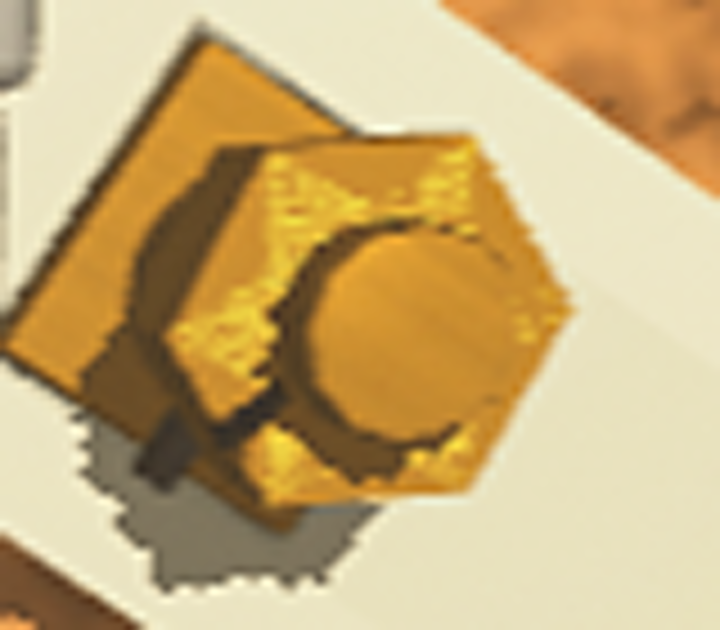

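View pics/v2.png

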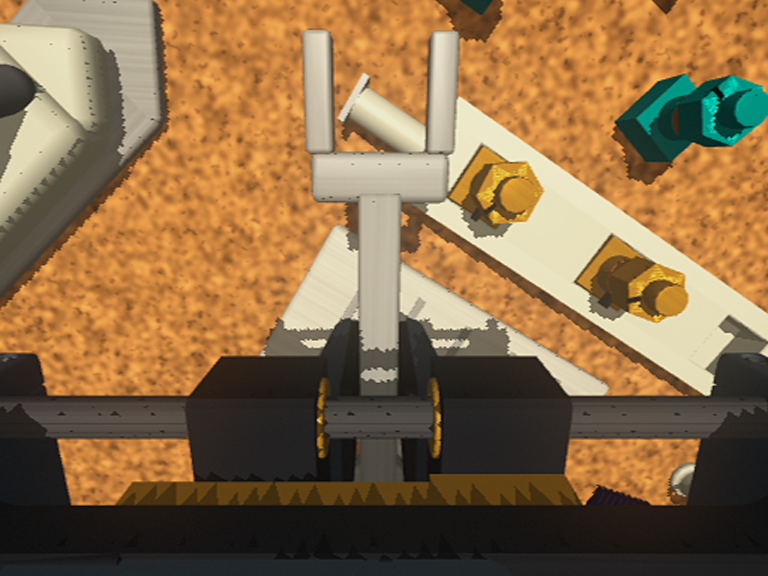

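Run:
```python
from span import *
hexfit("v2",299,93,[(170,335),(270,150),(472,135),(572,308),(470,492),(265,505)],(410,335),(220,430),[((205,38),(5,345))])
```

```text
v2 stub [0.5881 0.2462 0.096 ] hc [0.5884 0.2458 0.082 ] la line [2.833 2.81 ] la hex 2.834 ry [0.045] seat(hex,ry=mean) 0.352
```

The jaws grip the hex corners, so backing the spanner up also winds the light free run back. Pulling straight out while still turned clockwise avoids this. I'll use that for riser3, then touch up riser2 the same way.

```bash
cat >> span.py <<'E'
def engage(n,s,hi=True):
    if hi:
        p,D=pose(n,s,.06,.10);goto(p,D)
    p,D=pose(n,s,.06)
    if hi: move_linear(p,velocity=.15)
    else: goto(p,D)
    p,D=pose(n,s,.03);move_linear(p,velocity=.1)
    p,D=pose(n,s,0);move_linear(p,velocity=.05);o=get_obs();print("engaged F",o["force"].round(1))
def out(n,s):
    p,D=pose(n,s,.03);move_linear(p,velocity=.06);o=get_obs();print("out F",o["force"].round(1),o["gripper_width"].round(4))
    p,D=pose(n,s,.065);move_linear(p,velocity=.12)
def view(m,s,name):
    o=get_obs();p=o["position"];move_linear((p[0],p[1],.10),velocity=.2)
    D=down(s-np.pi/2);off=D@np.array([.06,.065,0])
    goto((m[0]-off[0],m[1]-off[1],.12),D);dwell(.2)
    o,c=snap(name);x,y=proj((*m,.085),c,o)[0].astype(int);crop(name,x-40,y-35,x+40,y+35,9);print(name,x-40,y-35,o["clock"])
E
python3 - <<'E'
from span import *
n=(.588,.2462)
engage(n,.144)
arc(n,.144,-.44,.15)
snap("r3");crop("r3",195,10,315,110,6)
out(n,-.44)
view((.588,.2463),.6,"v3")
E
```

```text
engaged F [-0.  -0.2 -3.3]
-0.002 F [-0.7 -0.5 -2.4] Tz -0.02 lat -0.5 q6 2.02
-0.148 F [-1.2  0.6 -2.5] Tz 0.02 lat 0.4 q6 2.19
-0.294 F [-0.5  0.2 -2.3] Tz 0.04 lat 0.1 q6 2.35
-0.44 F [ 0.4 -0.3 -2.9] Tz 0.06 lat -0.1 q6 2.51Traceback (most recent call last):
  File "<stdin>", line 6, in <module>
  File "span.py", line 41, in out
    p,D=pose(n,s,.03);move_linear(p,velocity=.06);o=get_obs();print("out F",o["force"].round(1),o["gripper_width"].round(4))
                      ~~~~~~~~~~~^^^^^^^^^^^^^^^^
rig.MotionError: the arm cannot follow that straight line within its joint ranges
```

View pics/r3_c.png

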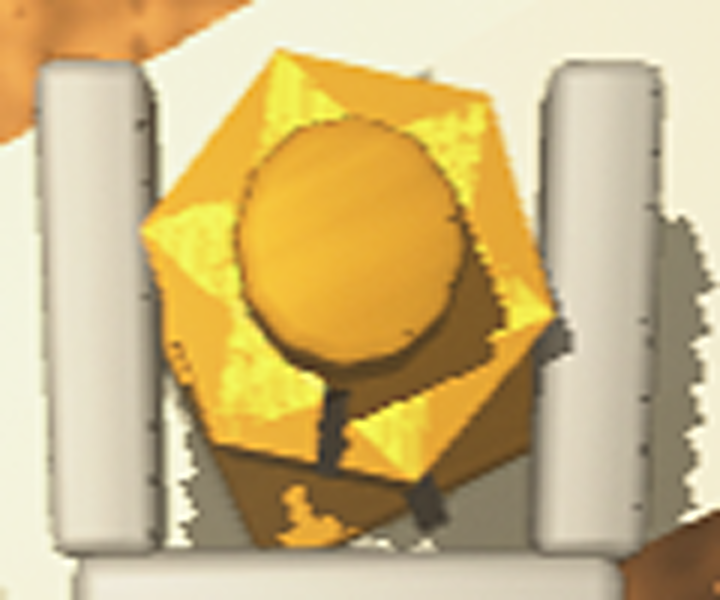

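Run:
```python
from span import *
n=(.588,.2462)
q=lambda p:(np.array([195,10])+np.array(p)/6)*1.5
linemeas("r3",q((350,240)),q((328,467)))
arc(n,-.44,-.36,.15)
out(n,-.36)
view((.588,.2463),.6,"v3")
```

```text
r3 ctr [0.588  0.2459 0.096 ] la 2.588 r 0.0153
-0.36 F [ 1.2 -0.3 -2.5] Tz 0.06 lat 0.2 q6 2.43Traceback (most recent call last):
  File "<stdin>", line 6, in <module>
  File "span.py", line 41, in out
    p,D=pose(n,s,.03);move_linear(p,velocity=.06);o=get_obs();print("out F",o["force"].round(1),o["gripper_width"].round(4))
                                                                                                ^^^^^^^^^^^^^^^^^^^^^^^^
AttributeError: 'float' object has no attribute 'round'
```

```bash
sed -i 's/o\["gripper_width"\].round(4))/o["gripper_width"])/' span.py
python3 - <<'E'
from span import *
n=(.588,.2462)
p,D=pose(n,-.36,.055);move_linear(p,velocity=.12)
view((.588,.2463),.6,"v3")
E
```

```text
v3 299 94 113.125
```

View pics/v3_c.png

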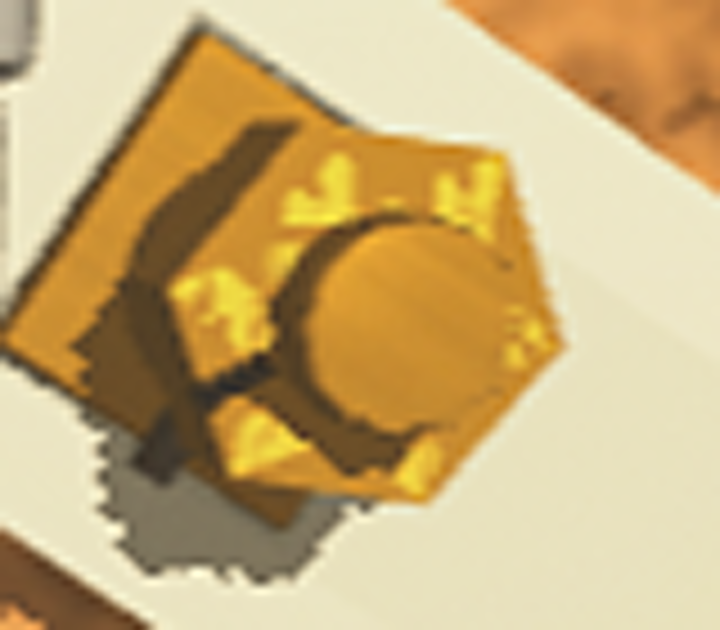

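Run:
```python
from span import *
hexfit("v3",299,94,[(172,290),(318,128),(505,152),(565,345),(430,502),(228,478)],(408,328),(202,400),[((205,33),(5,335))])
```

```text
v3 stub [0.5882 0.2464 0.096 ] hc [0.5885 0.2457 0.082 ] la line [2.667 2.635] la hex 2.622 ry [0.037] seat(hex,ry=mean) 0.557
```

```bash
python3 - <<'E'
from span import *
n=(.5882,.2462)
engage(n,.987)
arc(n,.987,.385,.15)
snap("r4");crop("r4",195,10,315,110,6)
out(n,.385)
view((.588,.2463),.6,"v4")
E
python3 -c "
import cv2,numpy as np
a=cv2.imread('pics/r4_c.png');b=cv2.imread('pics/v4_c.png')[:600];cv2.imwrite('pics/r4v4.png',cv2.resize(np.hstack([a,b]),None,fx=.55,fy=.55))"
```

```text
engaged F [ 0.2  1.1 -2.7]
0.867 F [ 0.1 -0.8 -3.2] Tz 0.02 lat -0.6 q6 1.0
0.746 F [ 0.1 -0.3 -2.1] Tz -0.17 lat -0.3 q6 1.13
0.626 F [ 1.2 -0.6 -2.4] Tz -0.16 lat -1.2 q6 1.27
0.505 F [ 1.7 -0.9 -2.3] Tz -0.0 lat -1.6 q6 1.42
0.385 F [ 1.6 -1.1 -2.4] Tz -0.03 lat -1.6 q6 1.56
out F [ 0.4  0.1 -2.5] 0.01478214789385728
v4 299 92 119.6167
```

View pics/v4_c.png

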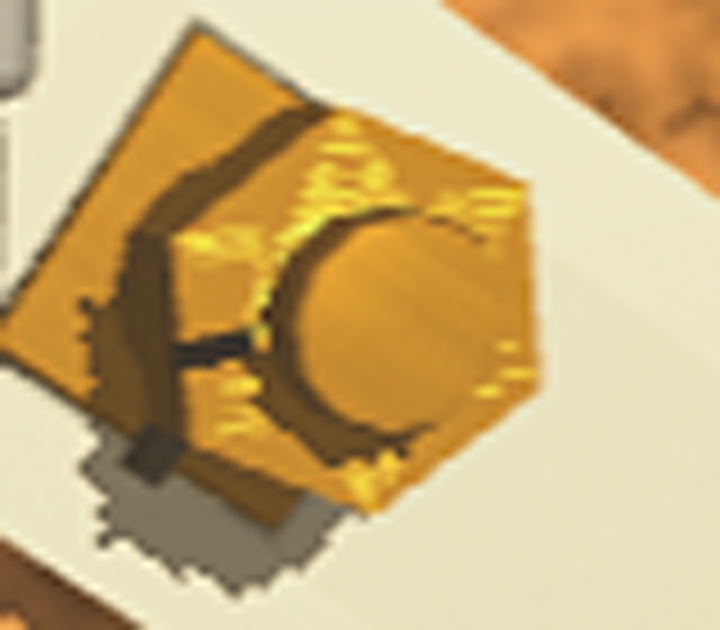

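View pics/r4v4.png

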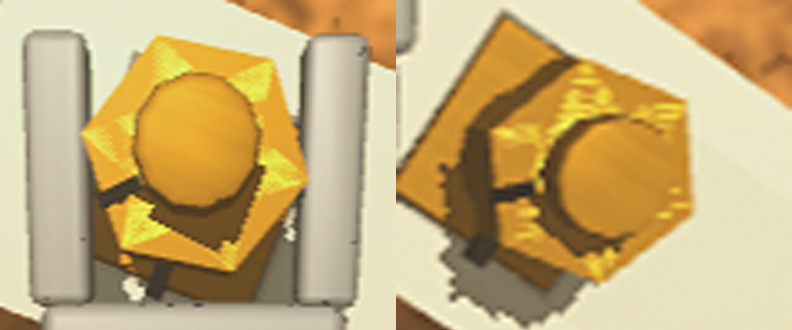

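Run:
```python
from span import *
hexfit("v4",299,92,[(172,235),(335,105),(530,185),(542,385),(375,512),(185,442)],(400,328),(176,357),[((200,35),(3,335))])
q=lambda p:(np.array([195,10])+np.array(p)/3.3)*1.5
linemeas("r4",q((196,138)),q((102,198)))
```

```text
v4 stub [0.5881 0.2468 0.096 ] hc [0.5885 0.2467 0.082 ] la line [2.394 2.411] la hex 2.398 ry [0.039] seat(hex,ry=mean) 0.783
r4 ctr [0.5883 0.2461 0.096 ] la 2.367 r 0.0153
```

Run:
```python
from span import *
n=(.5917,.1465)
engage(n,.777)
arc(n,.777,.32,.15)
out(n,.32)
view((.5915,.1465),.6,"v5")
```

```text
engaged F [ 0.3 -0.7 -1.8]
0.663 F [ 0.4 -0.5 -1.9] Tz -0.02 lat -0.6 q6 1.05
0.548 F [-0.3 -0.4 -2. ] Tz -0.12 lat -0.2 q6 1.18
0.434 F [ 0.4 -1.4 -2.6] Tz -0.09 lat -1.4 q6 1.32
0.32 F [ 0.5 -1.3 -2.1] Tz -0.08 lat -1.4 q6 1.45
out F [ 0.4 -0.  -1.8] 0.015086730774455404
v5 299 92 125.9167
```

View pics/v5_c.png

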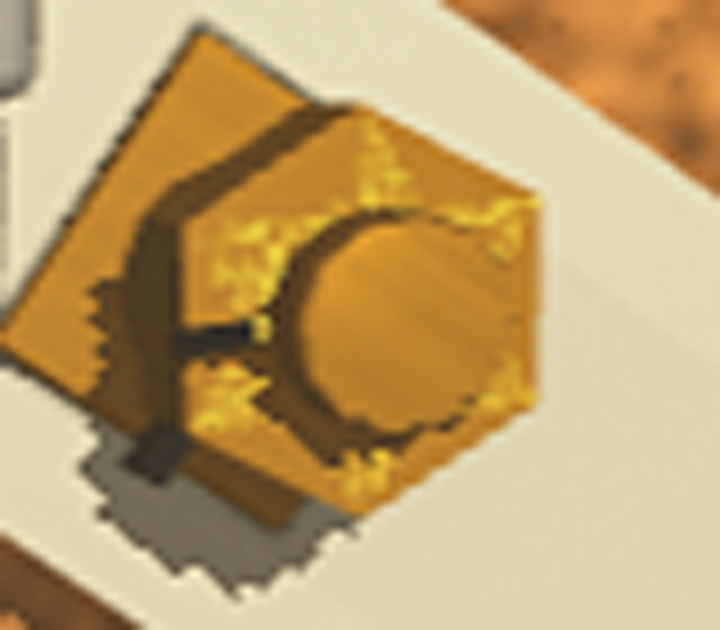

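Run:
```python
from span import *
hexfit("v5",299,92,[(180,222),(358,103),(540,198),(538,405),(360,515),(183,430)],(405,328),(182,342),[((203,35),(3,335))])
```

```text
v5 stub [0.5916 0.1468 0.096 ] hc [0.5918 0.1468 0.082 ] la line [2.313 2.324] la hex 2.317 ry [0.032] seat(hex,ry=mean) 0.857
```

Run:
```python
from h import *
s=np.pi/2+.05;C=np.array([.4497,.187]);g=C-.0355*np.array([np.cos(s),np.sin(s)]);D=down(s-np.pi/2)
goto((*g,.12),D);print(get_obs()["qpos"].round(2))
move_linear((*g,.01),velocity=.12)
o=get_obs();f0=o["force"][2];print(o["force"].round(1))
z=-.008
while z>-.0165:
    move_linear((*g,z),velocity=.03);o=get_obs();print(z,o["position"][2].round(4),o["force"].round(1))
    if o["force"][2]-f0>4: break
    z-=.0015
gripper_to(.03);dwell(.2)
o=get_obs();print(o["force"].round(1))
move_linear((*g,.12),velocity=.12)
p=(.45,.10,.22)
goto((.40,.187,.24),down(-np.pi/2+.0));dwell(.2)
from span import snap
o,c=snap("z0")
for r in spot_point(c,"spanner")[:2]:
    w=c2w(r["centre"],c,o);print(r["p"],w.round(4))
for r in spot_point(c,"plate")[:2]:
    w=c2w(r["centre"],c,o);print("plate",r["p"],w.round(4))
t=capture("top");save(t,"z1",crop=(110,110,430,290),scale=2.5)
print(o["clock"])
```

```text
[ 0.3   0.22  1.88 -0.    1.05  0.25]
[ 0.6 -0.5 -3. ]
-0.008 -0.008 [-0.4  0.7 -2.4]
-0.0095 -0.0095 [ 0.3  0.1 -1.8]
-0.011 -0.0111 [ 0.7 -0.2 -2.5]
-0.012499999999999999 -0.0125 [ 0.8  0.  -2.2]
-0.013999999999999999 -0.013 [-2.6 -1.1  8.2]
[0.3 0.3 0.6]
0.59 [0.4507 0.1911 0.011 ]
plate 0.83 [ 0.4475  0.1871 -0.0053]
133.375
```

View pics/z0.png

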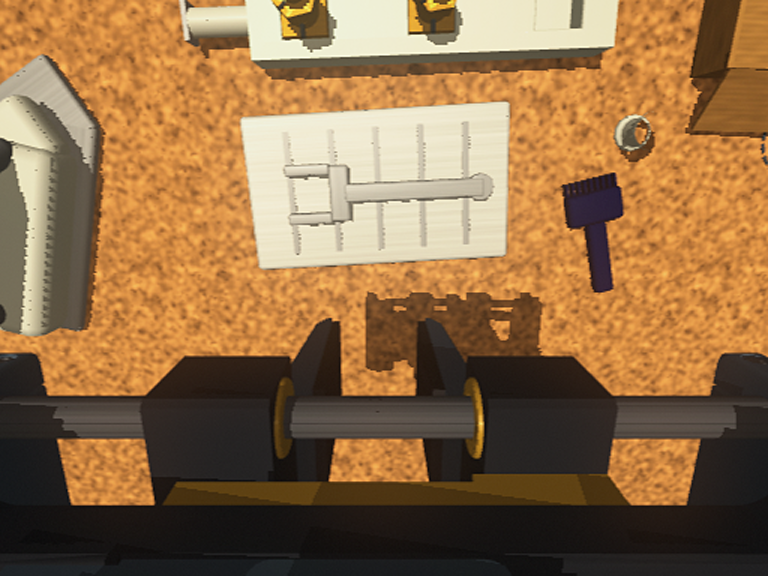

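View pics/z1.png

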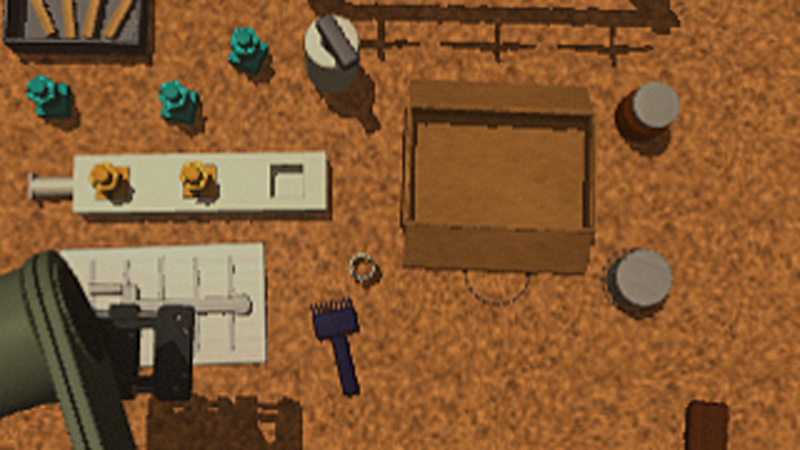

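Run:
```python
from span import *
dd=np.load("z0.npz");c={k:dd[k] for k in dd}
u=lambda q:np.array(q)/1.5-.17
P=np.array([atz(u(q),.01,c)[:2] for q in((242,118),(508,102),(507,258),(260,268))]);print("plate",P.mean(0).round(4))
tip=(atz(u((287,171)),.021,c)+atz(u((291,219)),.021,c))/2;ring=atz(u((482,187)),.022,c)
print("spanner origin",(ring+(tip-ring)*95/178)[:2].round(4),np.linalg.norm(tip-ring))
goto((.45,-.28,.22),down(-np.pi/2));dwell(.2)
o,c=snap("y0");print(o["clock"])
for th in("tin","mark_far"):
    for r in spot_point(c,th)[:2]: print(th,r["p"],c2w(r["centre"],c,o).round(4))
```

```text
plate [0.4498 0.1871]
spanner origin [0.4491 0.1874] 0.17285166113170125
135.4917
tin 0.78 [ 0.4893 -0.3562 -0.0012]
```

View pics/y0.png

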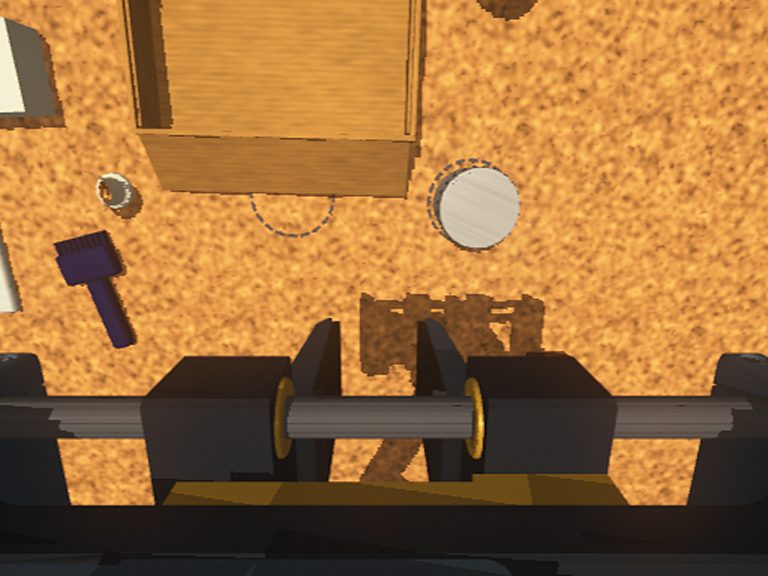

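Run:
```python
from span import *
dd=np.load("y0.npz");c={k:dd[k] for k in dd}
u=lambda q:np.array(q)/1.5-.17
print("tin",atz(u((479.5,208)),.056,c).round(4),"far",atz(u((470,199.8)),0,c).round(4), "edges",atz(u((428,200)),0,c).round(4),atz(u((470,158)),0,c).round(4))
t=capture("top");
for th in ("tin","comb","spool","jar","spray"):
    for r in spot_point(t,th)[:1]: print(th,round(r["p"],2),c2w(r["centre"],t).round(3))
```

```text
tin [ 0.4906 -0.358   0.056 ] far [ 0.4924 -0.3611  0.    ] edges [ 0.4922 -0.3231  0.    ] [ 0.5287 -0.359   0.    ]
comb 0.72 [ 0.406 -0.017  0.002]
spool 0.52 [ 0.407 -0.018  0.001]
jar 0.86 [ 0.686 -0.376 -0.001]
spray 0.82 [ 0.736 -0.007  0.   ]
```

Run:
```python
from h import *
o=get_obs();print(o["clock"],o["force"].round(1))
print(job_done())
```

```text
135.9417 [ 0.4  0.2 -0.3]
the job is handed in; nothing more can be done
None
```

I handed the job in at 136 s. No verdict came back, so what follows are my own last checks.

**What I did**
- **Hand-tightening:** I ran the two brass nuts present, riser2 and riser3 (riser1 is absent), to their hand stops with the fingers. Both lines met their pointers.
- **Tin:** It had been knocked off its mark before I reached it. I slid it from there to the far mark.
- **Flaps and spanner:** I folded both flaps right back and took the spanner out. I then tightened both nuts with the spanner and laid it on the plate.

**Last checks**

| Item | Result | Target |
|---|---|---|
| riser2 seat | about 0.84 rad | 0.785 rad |
| riser3 seat | about 0.75 to 0.78 rad | 0.785 rad |
| Flaps | about 3.8 rad (front measured, back by eye) | 4.0 rad at most |
| Tin | 2 to 4 mm off centre of far mark | centre |
| Spanner | within about 1 mm of plate centre, lying flat | centre |

The seat readings are good to about 0.04 rad.

**Problems and disagreements**
- **Short fingers:** The visible fingers end about 28 mm short of the reported TCP. My first closing caught riser2's pipe stub instead of its nut. I allowed for the offset after that.
- **Spanner jamming:** Backing the spanner up at first dragged the nuts' free run back. I turned them forward again and pulled the spanner straight out, which held. Seat and free run cannot be told apart in the pictures, so nut2 may stand a few hundredths of a radian short of its hand stop.
- **Bystanders:** The comb, jar and spray were still in place. The detector's spool position was wrong in the last top view because it landed on the comb. The wrist picture shows the spool standing where it was.

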